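# Clip the offset spatula to the riser's snap hook and shut the bread bin

### The job

The small spatula has been left in the bread bin: roll the bin's cover right back, take the spatula out, and clip it up on the snap hook under the chrome riser by pushing its ring against the sprung gate until the ring is inside and the gate has snapped shut. Let it hang there freely, blade down, then roll the bread bin's cover fully shut. Do not disturb the tins, the jar or the ramekin.

Things in the scene. Friction and masses are not known exactly. Their poses are not given: they have to be found in the camera images.
- bin: White bread bin, 316 (x) x 276 (y) x 208 mm high, fixed. Origin: centre of its underside, on the work surface; front faces its own -x, to the robot, yaw up to 0.18 rad. Inner floor 6 mm up. Front lip 40 mm high at x = -148. Half-round side walls, inner faces at y = +-130. Axis of the cover: along y at x = 0, z = 50 mm. A wooden butter knife lies inside along the +y wall.
- roof_edge (a point): Front edge of the bin's fixed curved roof, 10 mm in front of the bin's middle, 204 mm up. Behind it (bin's x > -10 mm) the bin stays roofed; with the cover rolled back it is open above and in front of this edge, over the full width.
- cover (a joint): Roll cover of pale slats, a quarter-round shell of radius 140 mm turning about the bin's axis (along its y, x = 0, z = 50 mm). rad: 0 = shut, leading edge down at the front lip; 1.5 = rolled fully back under the roof. Starts 0.1 to 0.45 open. Stays where it is left; takes 2 to 5 N at the bar.
- cover_bar (a point): Centre of the cover's grip bar: steel cylinder along the bin's y, 44 mm long, 18 thick, on two thin stems 47 mm out from the slats at the leading edge, mid width. Runs on a circle of radius 187 mm about the cover's axis: shut, it is in front of the axis and 11 mm higher; open, right above it. Can be pinched over its two ends (along the bin's y) and pivots between the fingers.
- spatula: Offset spatula, 192 mm long, 90 g, lying on the bin's floor. Origin: under the middle of its handle, at the plane it lies on; +x along it to the ring, z up. Wooden handle x -37.5 to 37.5, 18 mm wide (y), z 5 to 23. Ring beyond it. Steel blade 28 wide at x -46 to -102, z 0 to 3. The ring starts pointing to the back of the bin (yaw within 0.2 rad of it) under the roof, handle near the roof's edge.
- spatula_eye (a point): Centre of the hole of the spatula's steel hanging ring, at x = 62.5, y = 0, z = 4 mm in the spatula's frame. The ring lies in the spatula's x-y plane: hole 39 mm across, 8 mm round bar, 55 mm across outside.
- ring_end (a point): Middle of the ring's bar at its far end (x = 86, y = 0, z = 4 mm in the spatula's frame): the part that goes through the gate.
- riser: Chrome wire shelf riser, fixed, 280 mm wide (y), shelf top 310 mm up and 6 mm thick, x = -55 to 170 mm. Origin on the work surface straight below hook_seat; front faces its own -x, to the robot, yaw up to 0.18 rad. Legs at x = 30 and 163, y = +-138 mm. Riser and bin stand side by side, either way round.
- shelf_edge (a point): Middle of the lower front edge of the riser's shelf: it overhangs the hook, 55 mm in front of hook_seat and 99 mm above it.
- hook_seat (a point): Centre of the bar at the lowest point of the steel snap hook, 205 mm up, axes as the riser's. Hook of 10 mm round bar in the riser's x-z plane. From here (x, z mm): shank at x = 38 from z = 36 up to the shelf; V-shaped seat from (38, 36) down to (0, 0), up to (-14, 16) and the nose. Ring level and pointing to +x, its hole passes over the nose while ring_end goes down behind it; hung, ring_end is about 13 mm above.
- hook_nose (a point): Tip of the snap hook's nose, at x = -22, z = 47 mm from hook_seat. Between it and the shank the mouth opens upwards, closed only by the gate.
- gate (a joint): Sprung gate of the snap hook: 6 mm bar, 68 mm long, hinged on the shank 38 mm behind and 88 above hook_seat, sloping down to the nose tip. rad: 0 = shut, to 0.75 pushed down and in. Springs shut by itself; 1 to 3 N at the tip open it. If ring_end comes straight down over hook_seat, it snaps back over the ring once that is some 22 mm above hook_seat or lower.
- tin0: Lowest and largest of three round aluminium cake tins (164 mm across, 48 mm high) stacked on the back of the riser's shelf. Leave alone. Origin: centre of underside.
- tin1: Middle one of the three stacked tins, 144 mm across, 48 mm high. Leave alone. Origin: centre of underside.
- tin2: Top one of the three stacked tins, 124 mm across, 48 mm high. Leave alone. Origin: centre of underside.
- jar: Glass jar with a screw-top lid, 68 mm across, 120 mm high, under the riser on its +y side. Leave alone. Origin: centre of underside.
- ramekin: White porcelain ramekin, 80 mm across, 45 mm high, under the riser on its -y side. Leave alone. Origin: centre of underside.

How it is judged:
On the way, in this order (a step that is already met when the one before it is completed fails the run):
1. the cover is rolled back (at least 1.3 rad) (value of joint cover above 1.3 rad), for 0.1 s.
2. the spatula is lifted out (120 mm up) (height (world z) of spatula above 0.12 m), for 0.1 s.
3. the spatula's ring pushes the gate in (value of joint gate above 0.15 rad and contact force between spatula and gate above 0.3 N), for 0.05 s.
4. the ring's end is inside the hook and the gate is shut behind it (x of ring_end in the frame of hook_seat between -0.016 and 0.034 m and y of ring_end in the frame of hook_seat between -0.018 and 0.018 m and z of ring_end in the frame of hook_seat between 0.003 and 0.035 m and value of joint gate below 0.08 rad), for 0.2 s.
At the end, for the whole second after the job is handed in: The spatula hangs at rest (under 0.08 m/s) with its ring's end inside the snap hook (between nose and shank, under the gate), ring up and blade down within 0.4 rad of vertical; the gate is shut (under 0.08 rad) and the bin's cover is shut (under 0.08 rad, 15 mm at the bar) (all of step 4 and angle between spatula's own x axis and vertical below 0.4 rad and linear speed of spatula below 0.08 m/s and value of joint cover below 0.08 rad); the robot touches nothing.
It fails at once if the lowest tin is shifted more than 30 mm (distance of tin0 from where it was at the start of the episode above 0.03 m).
It fails at once if the middle tin is shifted more than 30 mm (distance of tin1 from where it was at the start of the episode above 0.03 m).
It fails at once if the top tin is shifted more than 30 mm (distance of tin2 from where it was at the start of the episode above 0.03 m).
It fails at once if the jar is shifted more than 30 mm (distance of jar from where it was at the start of the episode above 0.03 m).
It fails at once if the ramekin is shifted more than 30 mm (distance of ramekin from where it was at the start of the episode above 0.03 m).
It also fails if it takes over 72 s, if anything falls off the work surface, if the arm or the gripper's body presses on something with over 40 N, if the wrist force passes 120 N, or if a joint passes its speed limit or range.

### The arm

A 7-joint arm with a two-finger parallel gripper is mounted at the origin on the work surface. World frame = base frame: x ahead of the robot, y to its left, z up, the work surface at z = 0. Lengths are in m, angles in rad, forces in N, time in s.
With the tool pointing down it reaches from about 0.4 to 0.85 m from the base axis. Payload 4.4 kg.
Tool frame: the origin (TCP) lies at the very end of the fingers, on their centre line; the grasp point (between the pads) lies 19 mm behind it; y points along the fingers, z is the direction in which the jaws open and shut, and the axes are right-handed (so a half turn about y gives the same grasp; the last joint's range is limited). The gripper opens to 94 mm and grips with 3 to 60 N. Pads are 16 mm wide; open, the fingers measure 119 mm over their backs; the gripper's body (75 mm by 177 mm) begins 78 mm behind the grasp point.
Start: joints at [-1.347, 0.628, 0.038, 1.517, -0.027, 0.996, -0.02], TCP at [0.186, 0.623, 0.205] pointing down, gripper open.
Joint ranges: [-3.06, 3.06], [-0.37, 2.12], [-1.25, 1.32], [0.18, 2.47], [-1.1, 4.24], [0.23, 1.98], [-2.94, 2.94]. Speed limits (rad/s): [2.57, 2.57, 3.14, 3.14, 3.14, 3.14, 3.14].

### API

Orientations are given as a 3x3 rotation matrix whose columns are the frame's x, y, z axes.
In Python, from cell import sense, read_camera, camera_params, finish_job gives the robot as it stands. The module is installed in compiled form; this text tells all that it offers.
- The arm moves only by the shell command python3 -m pendant 'ROWS'. ROWS is JSON, a list that holds one entry, the list of rows, each a list of 7 numbers: the shift along the tool's x, y, z in mm, then the turn, a rotation vector about the tool's x, y, z in degrees, then the finger opening in mm, from 0 to 94. In form: [[[x, y, z, ax, ay, az, jaw], ...]]. A call has exactly 10 rows; each row shifts and turns the commanded pose from where the row before left it, along the tool's axes as they then stand; what a row does not reach is not made up. A row lasts 1/10 s, in which the tool goes at most 50 mm and 8.59 degrees, less where a joint would pass 70% of its speed; a pose out of reach is approached as far as the arm can. A call is refused whole if a number of a shift passes 50 or a number of a turn 8.59, either way. A call with a gripper value outside its range is refused whole. The fingers move at their own pace and stop on an object; the grip force is fixed at half the most. Time passes only in rows, so rows that do not move let the fingers close, or fill a call up. It gives the time, the measured TCP pose, the force and the opening at its end, in the units of the state.
- sense(): the state, without advancing time (a new reading comes with each control period).
- read_camera(name): name is "scene" or "top" or "wrist"; returns the picture (420x560x3 uint8, red, green, blue); there is no depth.
- camera_params(name): a dict with "intrinsics" (3x3 intrinsics, pixels), "position" and "attitude" of the camera in the world. Camera axes: x right, y down, z forward; pixel columns grow to the right and rows downward; lengths in m; the calibration is good to about 2 mm. A picture is of the moment at which its call begins: read the wrist's pose just before it. camera_params takes no time and is no camera call; for the wrist camera it gives the pose at the moment of the call.
- finish_job(): hands the job in, once; it reports no verdict.
The state is a dict: "clock": time; "joints": joint angles; "qvel": joint speeds; "effort": joint torques, N m; "tcp_pos": TCP position; "orientation": TCP orientation; "contact_force": force on the tool from outside, world axes, zero at the start; "torque": the same for the moment, N m; "width": finger opening in m.
Only numpy, scipy, OpenCV 4.12 (cv2) and the standard library are available. Lean on these libraries where they do the work, as an engineer would, in place of code of your own. Each camera call takes 0.05 s, during which the arm holds its last target.

## Working session

There is one attempt and no reset: what is moved stays moved. The work goes in short steps, Python scripts to look and compute and a shell command to move; the robot and the scene stay as the last step left them, time stands still between calls to the robot, and variables do not carry over. Pictures are saved under pics/ and viewed, and the job is handed in when it is done.

```bash
mkdir -p pics; ls; python3 - <<'E'
from cell import *
import cv2,numpy as np
s=sense()
for k,v in s.items(): print(k,np.round(v,4).tolist())
for n in ["scene","top","wrist"]:
    p=camera_params(n); print(n,{k:np.round(v,4).tolist() for k,v in p.items()})
    cv2.imwrite(f"pics/{n}0.png",read_camera(n)[:,:,::-1])
E
```

```text
pics
clock 0.0
joints [-1.3468, 0.6293, 0.0384, 1.5183, -0.027, 0.9963, -0.02]
qvel [-0.0006, -0.0014, -0.0009, -0.0007, -0.0015, -0.0015, -0.002]
effort [-0.0004, -54.9739, 1.1433, -18.6636, -0.0523, 0.0236, 0.0002]
tcp_pos [0.1856, 0.6223, 0.2046]
orientation [[0.9583, -0.0005, 0.2858], [-0.2858, -0.0018, 0.9583], [0.0, -1.0, -0.0018]]
contact_force [0.6077, -0.1134, 0.1321]
torque [0.0052, -0.0261, 0.0148]
width 0.0944
scene {'intrinsics': [[451.6493, 0.0, 277.794], [0.0, 451.6493, 204.2893], [0.0, 0.0, 1.0]], 'position': [0.1728, -0.0061, 1.4076], 'attitude': [[0.0164, -0.9467, 0.3216], [-0.9998, -0.013, 0.0127], [-0.0078, -0.3217, -0.9468]]}
top {'intrinsics': [[476.6743, 0.0, 268.5318], [0.0, 476.6743, 207.0381], [0.0, 0.0, 1.0]], 'position': [0.4813, -0.001, 1.3501], 'attitude': [[0.0243, -0.9955, 0.0911], [-0.9997, -0.0235, 0.0091], [-0.0069, -0.0913, -0.9958]]}
wrist {'intrinsics': [[306.8176, 0.0, 278.1764], [0.0, 306.8176, 212.6764], [0.0, 0.0, 1.0]], 'position': [0.1159, 0.6429, 0.3846], 'attitude': [[0.2849, 0.9284, 0.2386], [0.9586, -0.2753, -0.0734], [-0.0025, 0.2497, -0.9683]]}
```

View pics/scene0.png

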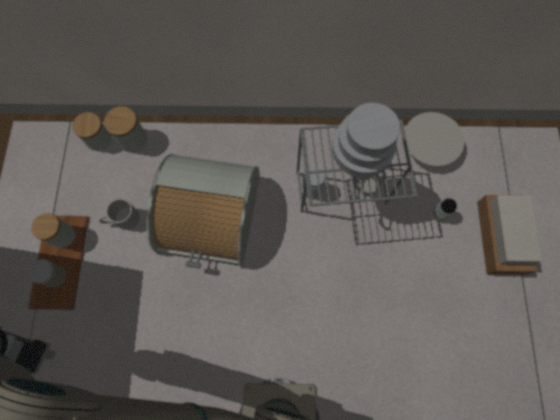

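View pics/top0.png

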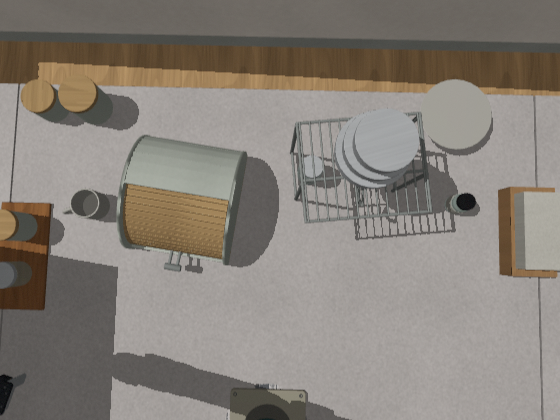

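View pics/wrist0.png

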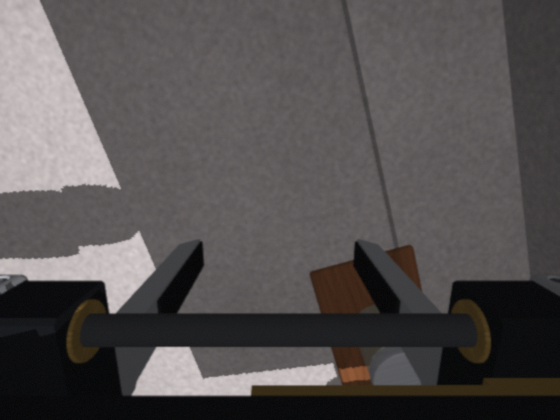

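The bin is on the left (top view about px 120-245, 137-262) and the riser on the right (295-430, 113-222). I'll zoom in to pick points for the fits.

```bash
python3 - <<'E'
import cv2
def crop(n,x0,y0,w,h,f,o):
    im=cv2.imread(f"pics/{n}.png")[y0:y0+h,x0:x0+w]
    im=cv2.resize(im,None,fx=f,fy=f,interpolation=cv2.INTER_CUBIC)
    im=cv2.convertScaleAbs(im,alpha=1.5,beta=20)
    for i in range(0,w,20): cv2.putText(im,str(x0+i),(i*f,8),0,.3,(0,0,255)); cv2.line(im,(i*f,0),(i*f,h*f),(0,0,255) if 0 else (90,90,200),1) if i%40==0 else 0
    for i in range(0,h,20): cv2.putText(im,str(y0+i),(0,i*f+4),0,.3,(0,0,255))
    cv2.imwrite(f"pics/{o}.png",im)
crop("top0",110,125,150,150,4,"c1")
crop("top0",280,95,180,150,4,"c2")
crop("scene0",140,145,130,135,4,"c3")
crop("scene0",285,95,180,150,4,"c4")
E
```

```text
(no output)
```

View pics/c1.png

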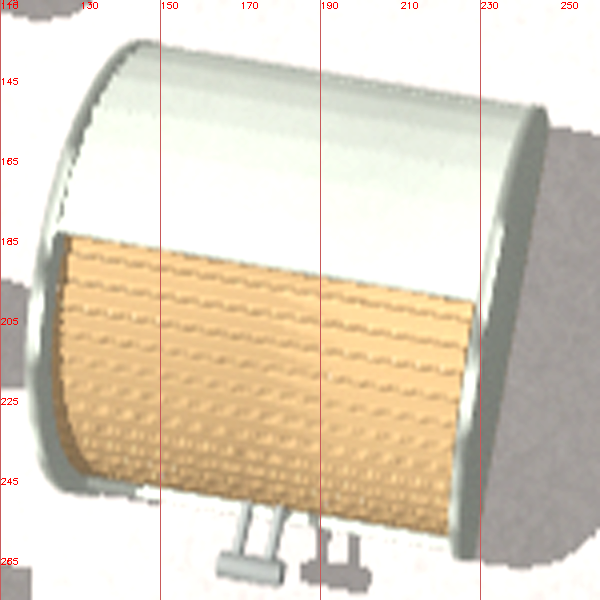

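View pics/c2.png

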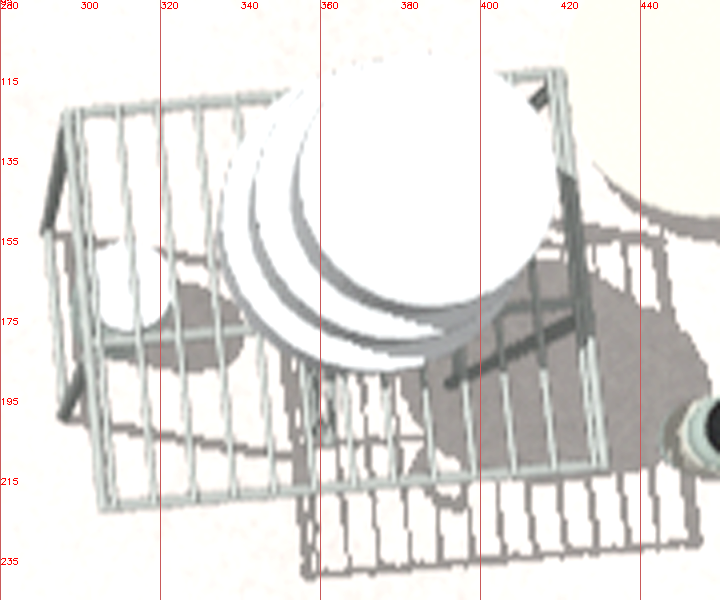

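View pics/c3.png

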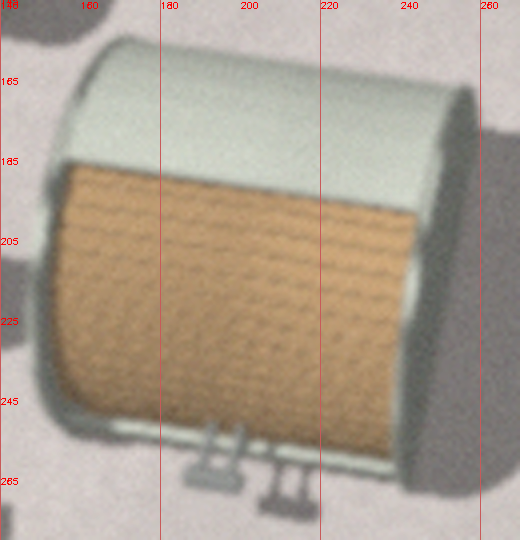

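View pics/c4.png

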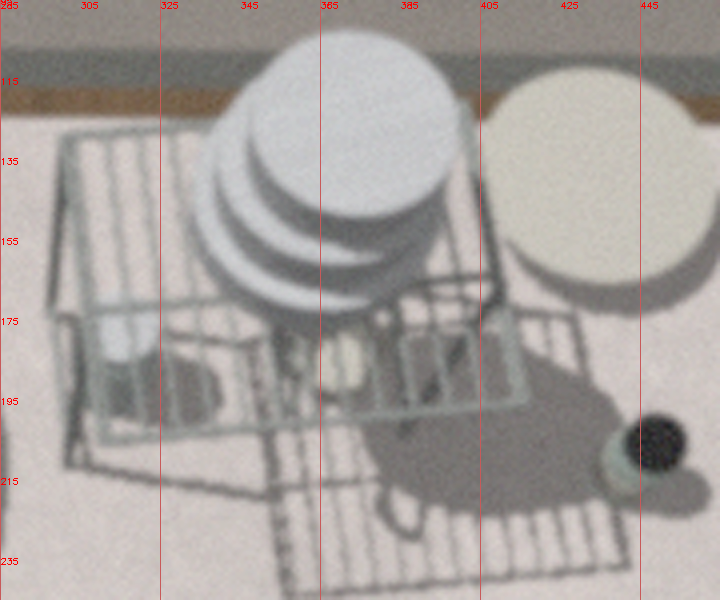

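```bash
cat > h.py <<'E'
import numpy as np, cv2
from scipy.optimize import least_squares
from cell import *
def proj(n,P,cp=None):
    c=cp or camera_params(n);R=np.array(c["attitude"]);q=(np.atleast_2d(P)-c["position"])@R
    K=np.array(c["intrinsics"]);u=q@K.T
    return u[:,:2]/u[:,2:]
def yawR(a): return np.array([[np.cos(a),-np.sin(a),0],[np.sin(a),np.cos(a),0],[0,0,1]])
def tf(p,P): return np.atleast_2d(P)@yawR(p[2]).T+[p[0],p[1],0]
def shot(n,o,f=1,box=None,marks=None,a=1.4):
    im=read_camera(n)[:,:,::-1].copy()
    return im
E
python3 - <<'E'
from h import *
rl=[(-.01,.130,.204),(-.01,-.130,.204)]
def bar(t):
    a=np.arctan2(.011,-.187+.0) 
    a=np.pi-np.arcsin(11/187)-t
    return np.array([.187*np.cos(a),0,.05+.187*np.sin(a)])
def res(p,full=False):
    r=[]
    r.append(proj("top",tf(p,rl))-[(126.5,184),(228.5,200.5)])
    r.append(proj("scene",tf(p,rl))-[(157.5,185.7),(244,198)])
    b=bar(p[3]); B=[b+[0,.022,0],b-[0,.022,0]]
    r.append(proj("top",tf(p,B))-[(164.5,266.8),(181,268)])
    r.append(proj("scene",tf(p,B))-[(186.2,263.8),(200.8,266)])
    return np.vstack(r) if full else np.concatenate(r).ravel()
s=least_squares(res,[.6,.2,0,.2]);print(s.x,np.round(res(s.x,True),1).tolist()); b=tf(s.x,bar(s.x[3]));print("bar",b)
pr=[(-.055,.14,.308),(-.055,-.14,.308),(.17,.14,.308),(.17,-.14,.308)]
def res(p,full=False):
    r=[proj("top",tf(p,pr))-[(305.5,222),(431,211.5),(296.5,122.5),(420.5,113)],proj("scene",tf(p,pr[:3]))-[(310.5,205),(416,196),(301,129)]]
    return np.vstack(r) if full else np.concatenate(r).ravel()
s=least_squares(res,[.6,-.2,0]);print(s.x,np.round(res(s.x,True),1).tolist())
print("seat/nose/gate",proj("top",tf(s.x,[(0,0,.205),(-.022,0,.252)])))
E
```

```text
[ 0.62160967  0.23183095 -0.15541589  0.00588003] [[-2.5, 0.9], [0.6, 3.4], [-2.4, 0.4], [0.3, 2.5], [1.6, -3.5], [1.1, -1.7], [1.0, -1.4], [0.6, -1.1]]
bar [[0.43725053 0.26071623 0.06209747]]
[ 0.61355319 -0.2053597   0.10538544] [[-0.6, 0.7], [1.5, 0.8], [-0.5, -0.2], [0.6, -0.9], [-1.3, 0.5], [1.1, 0.1], [-1.0, -1.3]]
seat/nose/gate [[357.77350904 197.78111597]
 [362.35948541 204.96255481]]
```

```bash
cat >> h.py <<'E'
def tri(d):
    f=lambda P:np.concatenate([(proj(n,P)-uv).ravel() for n,uv in d.items()])
    s=least_squares(f,[.6,0,.15]);return s.x,np.round(s.fun,1)
E
python3 - <<'E'
from h import *
for nm,t,c in [("rl",(126.5,184),(157.5,185.7)),("rr",(228.5,200.5),(244,198)),("barl",(164.3,266),(186.2,263.8)),("barr",(181.3,268.3),(200.8,266)),
 ("sfl",(305.5,222),(310.5,205)),("sfr",(431,211.5),(416,196))]:
    print(nm,tri({"top":t,"scene":c}))
E
```

```text
rl (array([0.63469756, 0.35681688, 0.19992561]), array([ 0.1,  0. , -0.2, -0. ]))
rr (array([0.59995084, 0.1065783 , 0.20170112]), array([ 0.1,  0. , -0.1, -0. ]))
barl (array([0.43391236, 0.28313453, 0.07556737]), array([ 0.3,  0. , -0.3, -0. ]))
barr (array([0.42878586, 0.23913439, 0.07076291]), array([ 0. ,  0. , -0.1, -0. ]))
sfl (array([ 0.54574415, -0.07414392,  0.30723367]), array([ 0.4, -0. , -0.5,  0. ]))
sfr (array([ 0.5757001 , -0.34907352,  0.30276413]), array([ 0.1, -0. , -0.1,  0. ]))
```

```bash
python3 -m pendant '[[[0,0,-46,0,0,0,94],[0,0,-46,0,0,0,94],[0,0,-46,0,0,0,94],[20,0,-46,0,0,0,94],[40,0,-46,0,0,0,94],[45,0,-46,0,0,0,94],[45,0,0,0,-2.15,0,94],[45,0,0,0,-2.15,0,94],[45,0,0,0,-2.15,0,94],[20,0,0,0,-2.15,0,94]]]'
cat >> h.py <<'E'
def wshot(o,a=1.5,n="wrist"):
    cp=camera_params(n);im=cv2.convertScaleAbs(read_camera(n)[:,:,::-1],alpha=a,beta=10)
    cv2.imwrite(f"pics/{o}.png",im)
    import json;json.dump({k:np.array(v).tolist() for k,v in cp.items()},open(f"pics/{o}.json","w"))
def st():
    s=sense();print(round(s["clock"],2),"tcp",np.round(s["tcp_pos"],4).tolist(),"R",np.round(s["orientation"],3).tolist(),"F",np.round(s["contact_force"],1).tolist(),"w",round(float(s["width"]),4),"j",np.round(s["joints"],2).tolist());return s
def to(p,Rt=None):
    s=sense();R=np.array(s["orientation"]);print("shift tool mm",np.round(R.T@(np.array(p)-s["tcp_pos"])*1000,1).tolist())
    if Rt is not None:
        from scipy.spatial.transform import Rotation as Q
        print("rotvec tool deg",np.round(Q.from_matrix(R.T@Rt).as_rotvec(degrees=True),2).tolist())
E
python3 - <<'E'
from h import *
st();wshot("w1");wshot("s1",1.8,"scene")
E
```

```text
clock: 1.15
tcp_pos: [0.3508, 0.3123, 0.2056]
orientation: [[0.99, 0.002, 0.143], [-0.143, 0.0, 0.99], [0.002, -1.0, 0.0]]
contact_force: [-0.6, -0.1, -0.8]
width: 0.0944
1.15 tcp [0.3508, 0.3123, 0.2056] R [[0.99, 0.002, 0.143], [-0.143, 0.0, 0.99], [0.002, -1.0, 0.0]] F [-0.6, -0.1, -0.8] w 0.0944 j [-0.83, 0.37, 0.06, 2.01, -0.03, 0.76, 0.67]
```

View pics/w1.png

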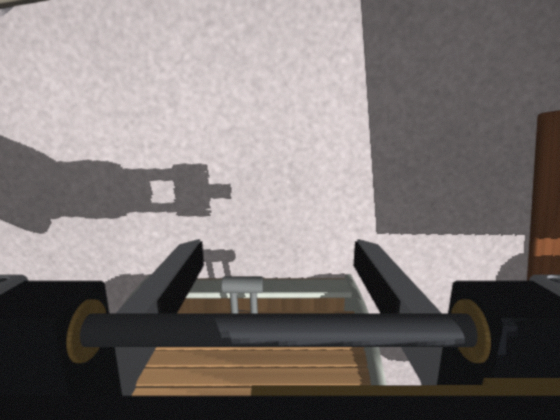

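View pics/s1.png

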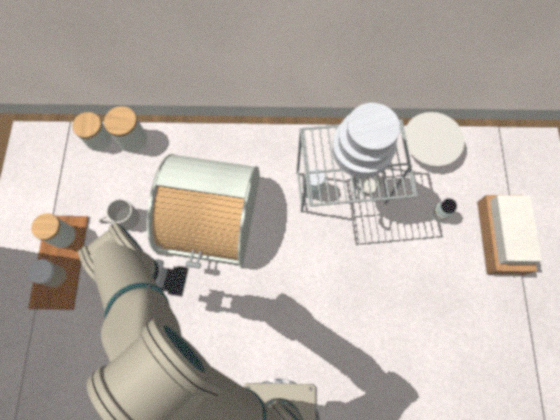

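Wrist view: grip bar centred at about (242,285), lip behind it. I'll triangulate it with the other two views.

```bash
python3 - <<'E'
import cv2
im=cv2.imread("pics/w1.png")[240:400,120:400]
cv2.imwrite("pics/c5.png",cv2.resize(im,None,fx=2.8,fy=2.8,interpolation=cv2.INTER_CUBIC))
E
```

```text
(no output)
```

View pics/c5.png

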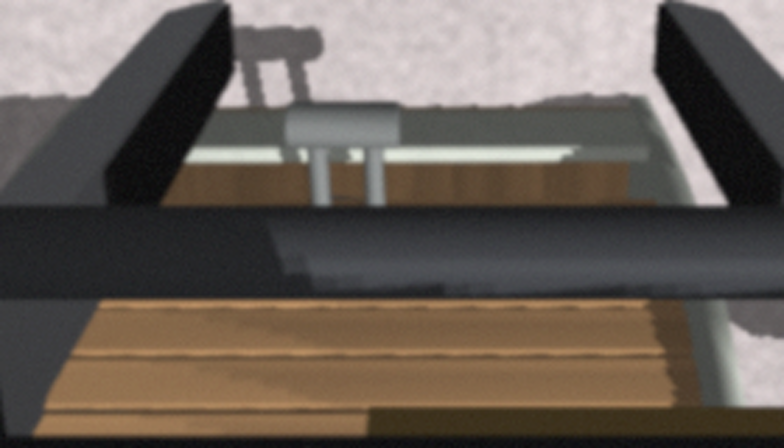

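```bash
python3 - <<'E'
from h import *
import json
w=json.load(open("pics/w1.json"))
def f(P):
    return np.concatenate([(proj("top",P)-(172.8,267.2)).ravel(),(proj("scene",P)-(193.5,265)).ravel(),(proj("wrist",P,w)-(242.5,285)).ravel()])
s=least_squares(f,[.43,.26,.1]);print(s.x,np.round(s.fun,1))
E
```

```text
[0.43168576 0.26044847 0.08084563] [-0.2 -0.1 -0.4 -0.7 -0.3 -0.3]
```

```bash
cat >> h.py <<'E'
def ray(n,uv,z,cp=None):
    c=cp or camera_params(n);d=np.array(c["attitude"])@np.linalg.solve(np.array(c["intrinsics"]),[uv[0],uv[1],1]);o=np.array(c["position"])
    return o+d*(z-o[2])/d[2]
E
python3 - <<'E'
from h import *
import json
w=json.load(open("pics/w1.json"))
print("lip scene",ray("scene",(167.5,250.5),.04),ray("scene",(238.7,262.5),.04))
# wrist lip top edge: crop rows ~155/2.8
for u in (200,580): print("wrist lip",ray("wrist",(120+u/2.8,240+155/2.8),.04,w))
# roof edge rows top at z=.204
print(ray("top",(126.5,184),.204),ray("top",(228.5,200.5),.204),ray("scene",(157.5,185.7),.204),ray("scene",(244,198),.204))
# roof rear? widest outline of side walls top view: left x at front bottom & right
E
```

```text
lip scene [0.4815229  0.35132231 0.04      ] [0.44721924 0.12902956 0.04      ]
wrist lip [0.45765694 0.18674753 0.04      ]
wrist lip [0.48169001 0.35478421 0.04      ]
[0.63417768 0.35587788 0.204     ] [0.59971586 0.10662818 0.204     ] [0.63307046 0.35513118 0.204     ] [0.59912463 0.10600003 0.204     ]
```

```bash
python3 -m pendant '[[[40,0,-20,0,0,0,94],[40,0,-20,0,0,0,94],[7,20,0,0,0,0,94],[0,40,0,0,0,0,94],[0,40,0,0,0,0,94],[0,33,0,0,0,0,94],[0,10,0,0,0,0,94],[0,0,0,0,0,0,94],[0,0,0,0,0,0,60],[0,0,0,0,0,0,44]]]'
python3 - <<'E'
from h import *
st();wshot("w2");to([.4317,.2604,.062])
E
```

```text
clock: 2.25
tcp_pos: [0.428, 0.2632, 0.0641]
orientation: [[0.99, 0.002, 0.139], [-0.139, 0.002, 0.99], [0.002, -1.0, 0.002]]
contact_force: [-0.3, -0.4, 0.3]
width: 0.0814
2.25 tcp [0.428, 0.2632, 0.0641] R [[0.99, 0.002, 0.139], [-0.139, 0.002, 0.99], [0.002, -1.0, 0.002]] F [-0.3, -0.4, 0.3] w 0.0814 j [-0.64, 0.64, 0.04, 2.05, -0.06, 0.45, 0.88]
shift tool mm [4.0, 2.0, -2.2]
```

View pics/w2.png

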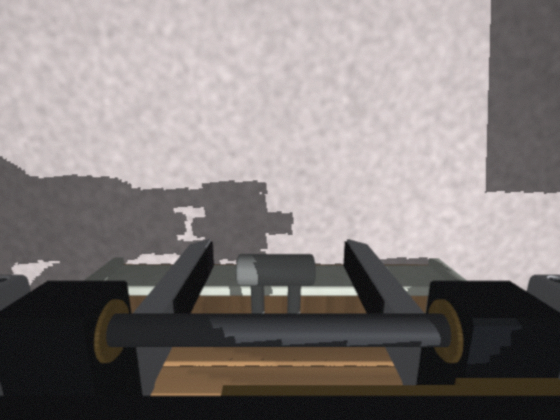

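Bar is between the fingers, centred at (275,269). I'll check it against the grasp point.

```bash
python3 - <<'E'
from h import *
import json
w=json.load(open("pics/w2.json"))
s=sense();R=np.array(s["orientation"]);p=np.array(s["tcp_pos"])
print(proj("wrist",[p-R[:,1]*.019,p,[.4317,.2604,.081]],w))
def f(P):
    w1=json.load(open("pics/w1.json"))
    return np.concatenate([(proj("top",P)-(172.8,267.2)).ravel(),(proj("scene",P)-(193.5,265)).ravel(),(proj("wrist",P,w1)-(242.5,285)).ravel(),(proj("wrist",P,w)-(275.7,269)).ravel()])
q=least_squares(f,[.43,.26,.1]);print(q.x,np.round(q.fun,1))
to(q.x-[0,0,.019])
E
```

```text
[[278.92170064 266.06270238]
 [278.87279705 253.3965123 ]
 [275.12648683 271.08030935]]
[0.43118366 0.26071926 0.08006868] [-0.2  0.1 -0.5 -0.5 -0.  -1.  -0.1  0.5]
shift tool mm [3.4, 2.9, -2.0]
```

```bash
python3 -m pendant '[[[3,3,-2,0,0,0,60],[0,0,0,0,0,0,50],[0,0,0,0,0,0,40],[0,0,0,0,0,0,34],[0,0,0,0,0,0,34],[0,0,0,0,0,0,34],[0,0,0,0,0,0,34],[0,0,0,0,0,0,34],[0,0,0,0,0,0,34],[0,0,0,0,0,0,34]]]'
python3 - <<'E'
from h import *
s=st()
R=np.array(s["orientation"]);g=np.array(s["tcp_pos"])-R[:,1]*.019;print(g)
# circle waypoints in tool x (bin x) / up
a0=np.pi-np.arcsin((g[2]-.05)/.187); T=np.pi-.0589-a0; print("t0",T)
prev=None
for t in np.arange(T,1.56,.1):
    a=np.pi-.0589-t; q=np.array([187*np.cos(a),187*np.sin(a)])
    if prev is not None: print(round(t,2),np.round(q-prev,1))
    prev=q
E
```

```text
clock: 3.3
tcp_pos: [0.4302, 0.2613, 0.0596]
orientation: [[0.99, 0.001, 0.139], [-0.139, 0.002, 0.99], [0.001, -1.0, 0.002]]
contact_force: [0.7, 5.3, -1.3]
width: 0.0439
3.3 tcp [0.4302, 0.2613, 0.0596] R [[0.99, 0.001, 0.139], [-0.139, 0.002, 0.99], [0.001, -1.0, 0.002]] F [0.7, 5.3, -1.3] w 0.0439 j [-0.63, 0.65, 0.04, 2.05, -0.06, 0.44, 0.89]
[0.43013336 0.26125758 0.07858384]
t0 0.09455634200186447
0.19 [ 3.8 18.3]
0.29 [ 5.6 17.8]
0.39 [ 7.3 17.2]
0.49 [ 9.  16.4]
0.59 [10.6 15.4]
0.69 [12.1 14.3]
0.79 [13.5 13. ]
0.89 [14.7 11.6]
0.99 [15.8 10. ]
1.09 [16.7  8.4]
1.19 [17.4  6.7]
1.29 [18.   4.9]
1.39 [18.4  3.1]
1.49 [18.6  1.3]
```

```bash
python3 -m pendant '[[[1.5,-9,0,0,0,0,34],[2.2,-9,0,0,0,0,34],[2.6,-9,0,0,0,0,34],[3,-9,0,0,0,0,34],[3.4,-8.6,0,0,0,0,34],[3.8,-8.6,0,0,0,0,34],[4.3,-8.2,0,0,0,0,34],[4.7,-8.2,0,0,0,0,34],[5.1,-7.7,0,0,0,0,34],[5.5,-7.7,0,0,0,0,34]]]'
python3 - <<'E'
from h import *
st();wshot("t2",1.3,"top")
E
```

```text
clock: 4.3
tcp_pos: [0.4661, 0.2561, 0.1443]
orientation: [[0.99, 0.001, 0.139], [-0.139, 0.002, 0.99], [0.0, -1.0, 0.002]]
contact_force: [2.9, 6.2, -7.5]
width: 0.0436
4.3 tcp [0.4661, 0.2561, 0.1443] R [[0.99, 0.001, 0.139], [-0.139, 0.002, 0.99], [0.0, -1.0, 0.002]] F [2.9, 6.2, -7.5] w 0.0436 j [-0.59, 0.54, 0.05, 1.91, -0.05, 0.69, 0.92]
```

View pics/t2.png

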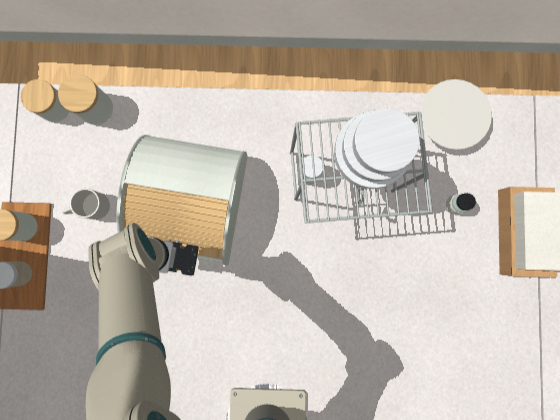

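```bash
python3 -m pendant '[[[5.3,-7.7,0,0,0,0,34],[5.3,-7.7,0,0,0,0,34],[6,-7.2,0,0,0,0,34],[6,-7.2,0,0,0,0,34],[6.7,-6.5,0,0,0,0,34],[6.7,-6.5,0,0,0,0,34],[7.3,-5.8,0,0,0,0,34],[7.3,-5.8,0,0,0,0,34],[7.9,-5,0,0,0,0,34],[7.9,-5,0,0,0,0,34]]]'
```

```text
clock: 5.35
tcp_pos: [0.5319, 0.2467, 0.206]
orientation: [[0.99, -0.0, 0.139], [-0.139, 0.001, 0.99], [-0.001, -1.0, 0.001]]
contact_force: [9.1, 7.0, -22.0]
width: 0.0437
```

```bash
python3 -m pendant '[[[4,3,0,0,0,0,34],[4,3,0,0,0,0,34],[4.5,0,0,0,0,0,34],[4.5,0,0,0,0,0,34],[4.5,-1,0,0,0,0,34],[4.5,-1,0,0,0,0,34],[4.5,-1,0,0,0,0,34],[4.5,-1,0,0,0,0,34],[4.5,-1,0,0,0,0,34],[4.5,-1,0,0,0,0,34]]]'
python3 - <<'E'
from h import *
wshot("w3");wshot("s3",1.5,"scene")
E
```

```text
clock: 6.35
tcp_pos: [0.5735, 0.2408, 0.2136]
orientation: [[0.99, -0.001, 0.139], [-0.139, 0.003, 0.99], [-0.001, -1.0, 0.003]]
contact_force: [-8.2, 1.0, 26.0]
width: 0.0436
```

View pics/w3.png

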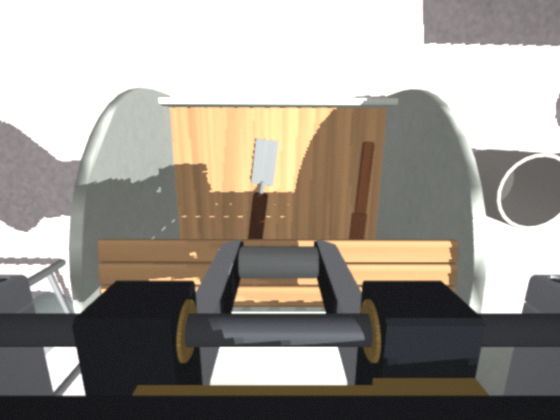

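View pics/s3.png

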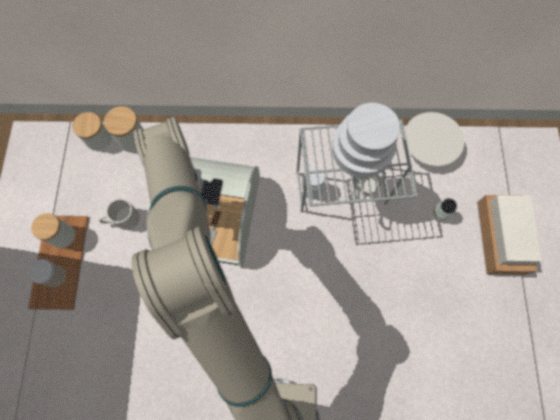

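```bash
python3 -m pendant '[[[3,-3,0,0,0,0,34],[4,-1,0,0,0,0,34],[4,-0.5,0,0,0,0,34],[4,-0.5,0,0,0,0,34],[4,-0.5,0,0,0,0,34],[4,0,0,0,0,0,34],[4,0,0,0,0,0,34],[3,0,0,0,0,0,34],[0,0,0,0,0,0,34],[0,0,0,0,0,0,34]]]'
python3 - <<'E'
from h import *
wshot("w4")
E
```

```text
clock: 7.45
tcp_pos: [0.6051, 0.2363, 0.217]
orientation: [[0.99, 0.002, 0.139], [-0.139, 0.002, 0.99], [0.002, -1.0, 0.003]]
contact_force: [-1.6, 2.2, 12.3]
width: 0.0436
```

View pics/w4.png

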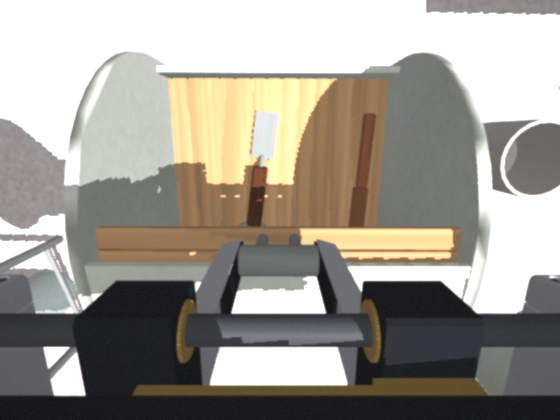

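```bash
python3 -m pendant '[[[4,0,0,0,0,0,34],[4,0,0,0,0,0,34],[4,0,0,0,0,0,34],[4,0,0,0,0,0,34],[4,0,0,0,0,0,34],[0,0,0,0,0,0,34],[0,0,0,0,0,0,34],[0,0,0,0,0,0,34],[0,0,0,0,0,0,34],[0,0,0,0,0,0,34]]]'
python3 - <<'E'
from h import *
wshot("w5")
E
```

```text
clock: 8.5
tcp_pos: [0.6158, 0.2347, 0.2168]
orientation: [[0.99, -0.015, 0.138], [-0.138, 0.002, 0.99], [-0.015, -1.0, -0.0]]
contact_force: [-20.8, 1.6, 25.0]
width: 0.0436
```

View pics/w5.png

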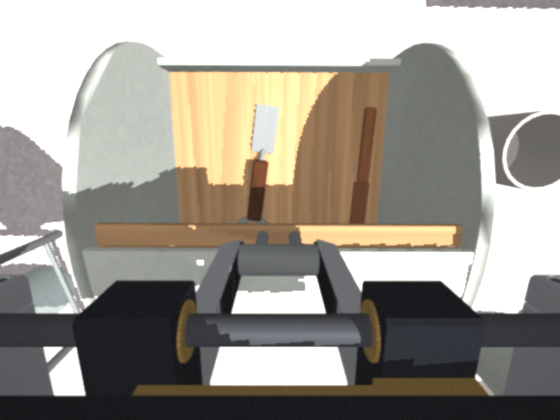

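```bash
python3 -m pendant '[[[-4,0,0,0,0,0,34],[-4,0,0,0,0,0,34],[-3,0,0,0,0,0,34],[0,0,0,0,0,0,60],[0,0,0,0,0,0,94],[0,0,0,0,0,0,94],[0,0,0,0,0,0,94],[0,-40,0,0,0,0,94],[0,-40,0,0,0,0,94],[-40,-20,0,0,0,0,94]]]'
python3 - <<'E'
from h import *
import json
im=cv2.imread("pics/w5.png")[80:260,200:340];im=cv2.resize(im,None,fx=4,fy=4,interpolation=cv2.INTER_CUBIC);cv2.imwrite("pics/c6.png",im)
wshot("w6")
E
```

```text
clock: 9.55
tcp_pos: [0.5788, 0.2378, 0.3167]
orientation: [[0.99, 0.007, 0.144], [-0.144, -0.0, 0.99], [0.007, -1.0, 0.001]]
contact_force: [-0.7, 1.2, 0.2]
width: 0.0937
```

View pics/c6.png

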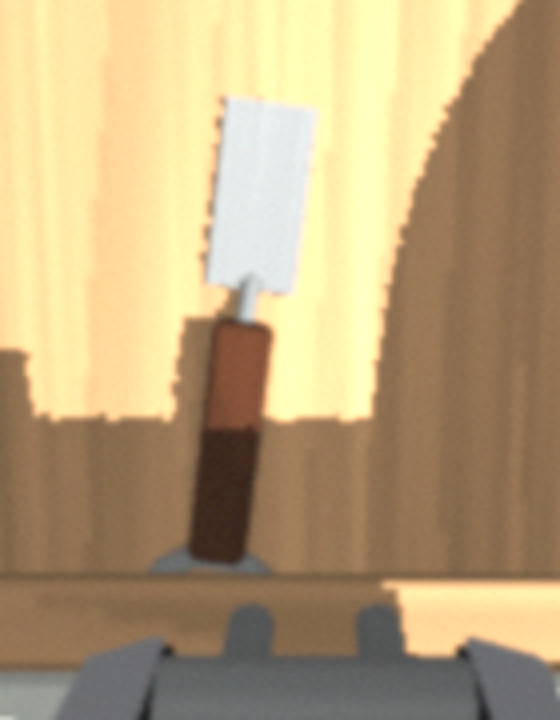

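View pics/w6.png

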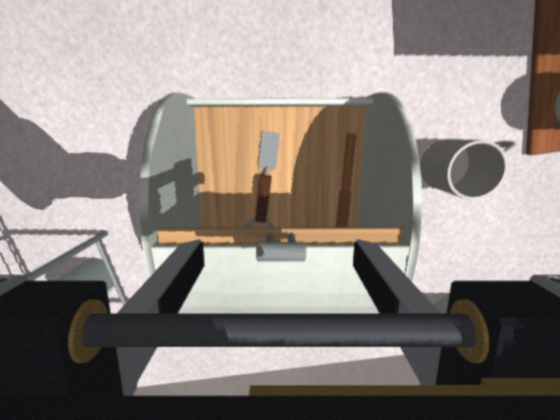

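```bash
python3 - <<'E'
from h import *
import json
w=json.load(open("pics/w5.json")); print("cam",w["position"])
X=np.array([[-.102,0,.003],[-.046,0,.003],[-.0375,0,.022],[.0375,0,.022]])
uv=np.array([(267.5,105.7),(263.2,150.7),(260.7,160.5),(254.5,220)])
f=lambda p:(proj("wrist",tf(p,X)+[0,0,.006],w)-uv).ravel()
s=least_squares(f,[.55,.23,-.14]);print(s.x,np.round(s.fun,1))
# lip & roof edges in bin: lip top line px w5
for u in (180,380): print("lip",ray("wrist",(u,66),.04,w))
w6=json.load(open("pics/w6.json"))
for u in (195,365): print("lip6",ray("wrist",(u,104),.04,w6))
for u in (160,400): print("roof6",ray("wrist",(u,245),.204,w6))
E
```

```text
cam [0.5465341116502581, 0.24392719644890343, 0.3978352334143566]
[ 0.60423184  0.21032811 -0.25939592] [ 0.2 -0.8 -0.6  1.3  0.3 -0.6  0.   0.3]
lip [0.45668861 0.14935067 0.04      ]
lip [0.48627956 0.3624406  0.04      ]
lip6 [0.45205016 0.13753241 0.04      ]
lip6 [0.4863264  0.37402987 0.04      ]
roof6 [0.59854397 0.11345503 0.204     ]
roof6 [0.63343304 0.35405813 0.204     ]
```

```bash
python3 -m pendant '[[[-24,0,0,0,6.6,0,94],[-24,0,0,0,0,-7.5,94],[-24,0,0,0,0,-7.5,94],[0,0,0,0,0,-7.5,94],[0,0,0,0,0,-7.5,94],[0,30,0,0,0,0,94],[0,30,0,0,0,0,94],[0,0,0,0,0,0,94],[0,0,0,0,0,0,94],[0,0,0,0,0,0,94]]]'
cat >> h.py <<'E'
def RT(yaw,th):
    f=np.array([np.cos(yaw),np.sin(yaw),0]);u=np.array([0,0,1.]);c,s=np.cos(th),np.sin(th)
    x=c*f+s*u;y=s*f-c*u;return np.c_[x,y,np.cross(x,y)]
E
python3 - <<'E'
from h import *
st();to([.5056,.2365,.187],RT(-.26,np.radians(30)))
wshot("w7")
E
```

```text
clock: 10.6
tcp_pos: [0.5326, 0.2469, 0.2595]
orientation: [[0.846, 0.469, 0.255], [-0.222, -0.125, 0.967], [0.486, -0.874, -0.001]]
contact_force: [-0.1, 0.1, 0.2]
width: 0.094
10.6 tcp [0.5326, 0.2469, 0.2595] R [[0.846, 0.469, 0.255], [-0.222, -0.125, 0.967], [0.486, -0.874, -0.001]] F [-0.1, 0.1, 0.2] w 0.094 j [-0.99, 0.37, 0.32, 2.02, 0.59, 0.55, 0.13]
shift tool mm [-55.7, 52.0, -16.8]
rotvec tool deg [-0.01, 0.16, -0.95]
```

View pics/w7.png

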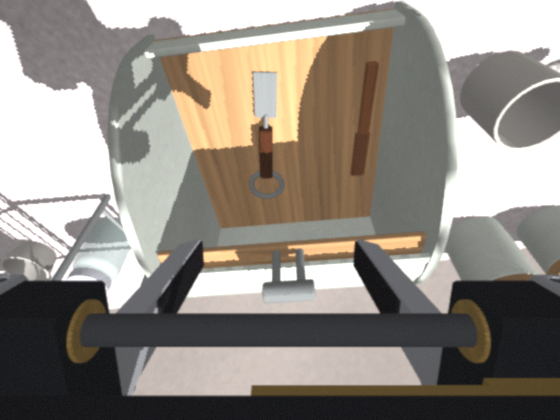

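Full spatula visible: blade tip (265,72), handle (266,126)-(266,177), ring centre (266,184). I'll refine the pose.

```bash
python3 - <<'E'
from h import *
import json
w=json.load(open("pics/w7.json"))
X=np.array([[-.102,0,.003],[-.046,0,.003],[-.0375,0,.022],[.0375,0,.022],[.0625+.0275,0,.004]])
uv=np.array([(265,72),(265,117),(266,126.5),(266,178),(266.5,199)])
f=lambda p:(proj("wrist",tf(p,X)+[0,0,.006],w)-uv).ravel()
s=least_squares(f,[.55,.23,-.14]);print(s.x,np.round(s.fun,1))
p=s.x; g=tf(p,[-.002,0,0])[0]+[0,0,.014]; R=RT(p[2],np.radians(30)); print(g)
to(g-R[:,1]*.2,R); to(g,R)
E
```

```text
[ 0.60343995  0.20980978 -0.27254514] [ 0.1 -0.8  0.6 -0.5 -0.8  3.2 -0.1 -0.6  0.2 -1.9]
[0.60151377 0.21034815 0.014     ]
shift tool mm [-56.2, 51.7, -16.3]
rotvec tool deg [-0.39, 0.78, -0.94]
shift tool mm [-52.9, 251.6, -17.7]
rotvec tool deg [-0.39, 0.78, -0.94]
```

```bash
python3 -m pendant '[[[-28,20,-8,0,0.8,-0.9,94],[-28,20,-8,0,0,0,94],[0,35,0,0,0,0,94],[0,35,0,0,0,0,94],[0,35,0,0,0,0,94],[0,35,0,0,0,0,94],[0,20,0,0,0,0,94],[0,10,0,0,0,0,94],[0,0,0,0,0,0,94],[0,0,0,0,0,0,94]]]'
python3 - <<'E'
from h import *
st();to([.6015,.2103,.014],RT(-.2725,np.radians(30)))
wshot("w8")
E
```

```text
clock: 11.65
tcp_pos: [0.5695, 0.2181, 0.0768]
orientation: [[0.832, 0.485, 0.268], [-0.23, -0.137, 0.963], [0.504, -0.863, -0.002]]
contact_force: [-0.0, -0.3, 0.8]
width: 0.0939
11.65 tcp [0.5695, 0.2181, 0.0768] R [[0.832, 0.485, 0.268], [-0.23, -0.137, 0.963], [0.504, -0.863, -0.002]] F [-0.0, -0.3, 0.8] w 0.0939 j [-0.84, 0.71, 0.26, 2.15, 1.68, 0.26, -1.01]
shift tool mm [-3.3, 70.8, 1.2]
rotvec tool deg [0.08, 0.11, 0.29]
```

View pics/w8.png

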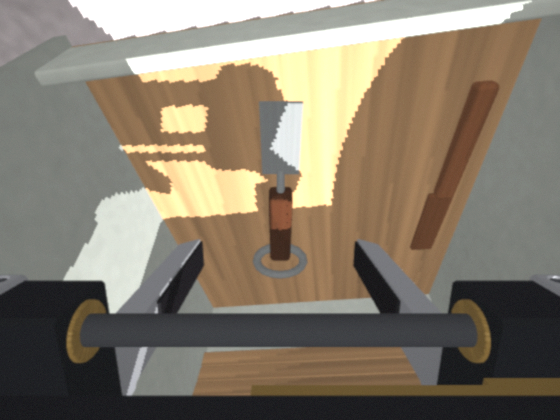

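Joint 6 is close to its lower limit, so I'll use less tilt (18°).

```bash
python3 -m pendant '[[[0,0,0,0,0,4,94],[0,0,0,0,0,4,94],[0,0,0,0,0,4,94],[0,0,0,0,0,0,94],[0,0,0,0,0,0,94],[0,0,0,0,0,0,94],[0,0,0,0,0,0,94],[0,0,0,0,0,0,94],[0,0,0,0,0,0,94],[0,0,0,0,0,0,94]]]'
python3 - <<'E'
from h import *
st()
p=[.6034,.2098,-.2725];g=tf(p,[-.008,0,0])[0]+[0,0,.0135];to(g,RT(p[2],np.radians(18)))
E
```

```text
clock: 12.7
tcp_pos: [0.571, 0.215, 0.0752]
orientation: [[0.886, 0.375, 0.272], [-0.246, -0.116, 0.962], [0.393, -0.92, -0.011]]
contact_force: [0.1, 0.2, 0.1]
width: 0.0942
12.7 tcp [0.571, 0.215, 0.0752] R [[0.886, 0.375, 0.272], [-0.246, -0.116, 0.962], [0.393, -0.92, -0.011]] F [0.1, 0.2, 0.1] w 0.0942 j [-0.63, 0.68, 0.04, 2.06, 1.12, 0.32, -0.36]
shift tool mm [-1.6, 66.3, 4.5]
rotvec tool deg [0.63, 0.06, 5.13]
```

```bash
python3 -m pendant '[[[0,0,0,0.6,0,1.3,94],[0,0,0,0,0,1.3,94],[0,0,2,0,0,1.3,94],[0,5,2,0,0,1.2,94],[-1,10,0,0,0,0,94],[0,10,0,0,0,0,94],[0,10,0,0,0,0,94],[0,10,0,0,0,0,94],[0,5,0,0,0,0,94],[0,0,0,0,0,0,94]]]'
python3 - <<'E'
from h import *
st()
p=[.6034,.2098,-.2725];g=tf(p,[-.008,0,0])[0]+[0,0,.0135];to(g,RT(p[2],np.radians(18)))
wshot("w9")
E
```

```text
clock: 13.7
tcp_pos: [0.5859, 0.2144, 0.0264]
orientation: [[0.916, 0.297, 0.268], [-0.254, -0.085, 0.963], [0.309, -0.951, -0.002]]
contact_force: [0.2, -0.2, -0.5]
width: 0.0943
13.7 tcp [0.5859, 0.2144, 0.0264] R [[0.916, 0.297, 0.268], [-0.254, -0.085, 0.963], [0.309, -0.951, -0.002]] F [0.2, -0.2, -0.5] w 0.0943 j [-0.49, 0.77, -0.06, 1.98, 1.03, 0.32, -0.2]
shift tool mm [5.6, 15.4, 0.3]
rotvec tool deg [0.1, 0.09, -0.02]
```

View pics/w9.png

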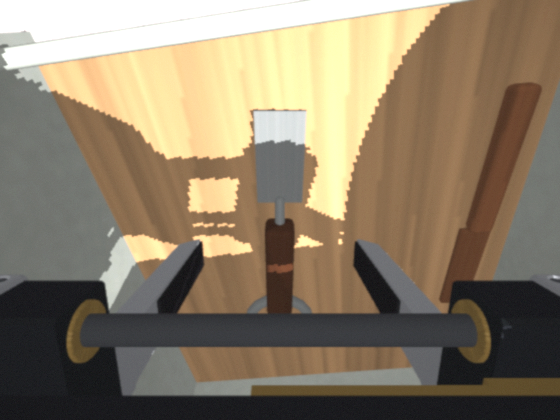

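```bash
python3 -m pendant '[[[3,8,0,0,0,0,94],[3,7,0,0,0,0,94],[0,0,0,0,0,0,60],[0,0,0,0,0,0,30],[0,0,0,0,0,0,10],[0,0,0,0,0,0,8],[0,0,0,0,0,0,8],[0,0,0,0,0,0,8],[0,0,0,0,0,0,8],[0,0,0,0,0,0,8]]]'
python3 - <<'E'
from h import *
st()
p=[.6034,.2098,-.2725];g=tf(p,[-.008,0,0])[0]+[0,0,.0135];to(g,RT(p[2],np.radians(18)))
E
```

```text
clock: 14.75
tcp_pos: [0.5964, 0.2118, 0.0151]
orientation: [[0.916, 0.298, 0.269], [-0.255, -0.084, 0.963], [0.31, -0.951, -0.001]]
contact_force: [0.1, 0.2, 0.3]
width: 0.0336
14.75 tcp [0.5964, 0.2118, 0.0151] R [[0.916, 0.298, 0.269], [-0.255, -0.084, 0.963], [0.31, -0.951, -0.001]] F [0.1, 0.2, 0.3] w 0.0336 j [-0.48, 0.8, -0.05, 1.97, 1.05, 0.3, -0.21]
shift tool mm [-1.2, 1.3, -0.0]
rotvec tool deg [0.03, 0.04, 0.03]
```

```bash
python3 -m pendant '[[[0,0,0,0,0,0,8],[0,0,0,0,0,0,8],[0,0,0,0,0,0,8],[0,0,0,0,0,0,8],[0,0,0,0,0,0,8],[2,-6,0,0,0,0,8],[4,-12,0,0,0,0,8],[4,-12,0,0,0,0,8],[4,-12,0,0,0,0,8],[3,-8,0,0,0,0,8]]]'
python3 - <<'E'
from h import *
st();wshot("w10")
E
```

```text
clock: 15.75
tcp_pos: [0.5946, 0.2116, 0.0677]
orientation: [[0.918, 0.295, 0.267], [-0.253, -0.084, 0.964], [0.307, -0.952, -0.003]]
contact_force: [-6.6, 2.0, -7.2]
width: 0.0178
15.75 tcp [0.5946, 0.2116, 0.0677] R [[0.918, 0.295, 0.267], [-0.253, -0.084, 0.964], [0.307, -0.952, -0.003]] F [-6.6, 2.0, -7.2] w 0.0178 j [-0.39, 0.71, -0.19, 1.95, 0.93, 0.43, -0.07]
```

View pics/w10.png

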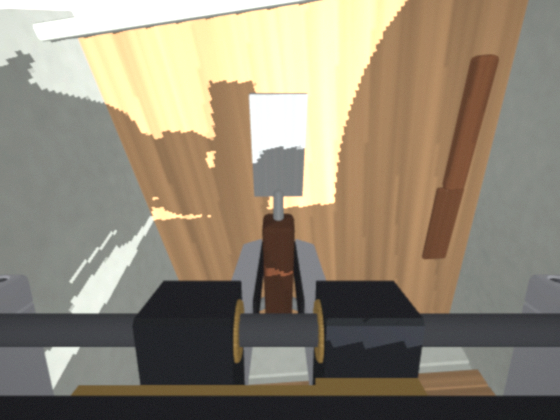

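```bash
python3 -m pendant '[[[-10,-3,0,0,0,0,8],[-15,-5,0,0,0,0,8],[-20,-7,0,0,0,0,8],[-30,-10,0,0,0,0,8],[-38,-12,0,0,0,0,8],[-20,-25,0,0,0,0,8],[10,-30,0,0,0,0,8],[10,-30,0,0,0,0,8],[10,-30,0,0,0,0,8],[0,0,0,0,0,0,8]]]'
python3 - <<'E'
from h import *
st();wshot("w11");wshot("s11",1.5,"scene")
E
```

```text
clock: 16.8
tcp_pos: [0.4593, 0.2527, 0.1847]
orientation: [[0.914, 0.304, 0.269], [-0.258, -0.079, 0.963], [0.314, -0.949, 0.007]]
contact_force: [0.7, -0.1, 0.0]
width: 0.0176
16.8 tcp [0.4593, 0.2527, 0.1847] R [[0.914, 0.304, 0.269], [-0.258, -0.079, 0.963], [0.314, -0.949, 0.007]] F [0.7, -0.1, 0.0] w 0.0176 j [-0.54, 0.41, -0.28, 2.1, 0.73, 0.6, -0.1]
```

View pics/w11.png

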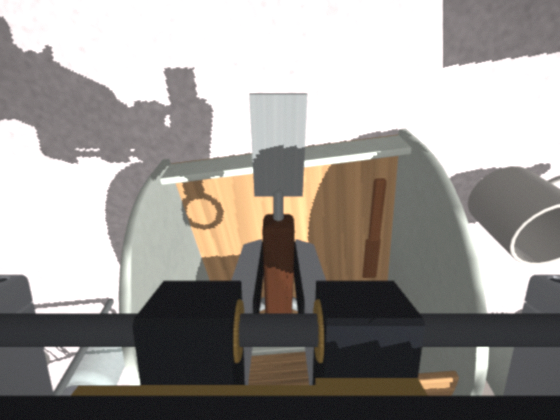

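View pics/s11.png

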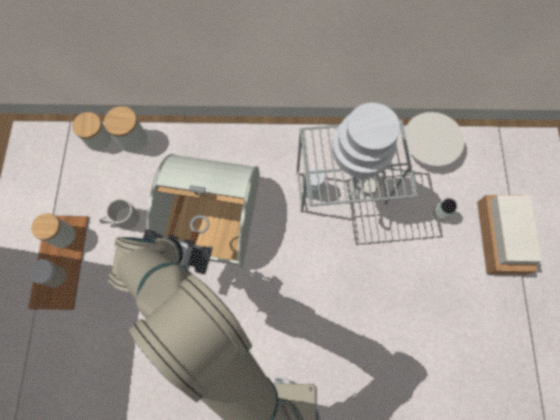

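```bash
python3 -m pendant '[[[10,-32,0,0,0,0,8],[10,-32,0,0,0,0,8],[10,-32,0,0,0,0,8],[12,3,-45,1,-3,0,8],[10,3,-45,1,-3,0,8],[7,2,-45,1,-3,0,8],[4,1,-45,1.2,-3.4,0,8],[2,0,-45,1.2,-3.4,0,8],[-1,0,-45,1.2,-3.4,0,8],[-4,-1,-45,0.4,-1.3,0,8]]]'
python3 - <<'E'
from h import *
st();to([.4505,-.2226,.280],RT(.105,np.radians(18)))
wshot("w12");wshot("s12",1.6,"scene");wshot("t12",1.2,"top")
E
```

```text
clock: 17.9
tcp_pos: [0.4512, -0.0269, 0.2802]
orientation: [[0.952, 0.3, -0.054], [0.05, 0.021, 0.999], [0.301, -0.954, 0.005]]
contact_force: [0.4, -0.8, -0.5]
width: 0.0178
17.9 tcp [0.4512, -0.0269, 0.2802] R [[0.952, 0.3, -0.054], [0.05, 0.021, 0.999], [0.301, -0.954, 0.005]] F [0.4, -0.8, -0.5] w 0.0178 j [0.34, 0.11, -0.35, 2.2, 0.03, 0.54, 1.59]
shift tool mm [-10.6, -4.2, -195.4]
rotvec tool deg [0.61, -2.85, -0.48]
```

View pics/w12.png

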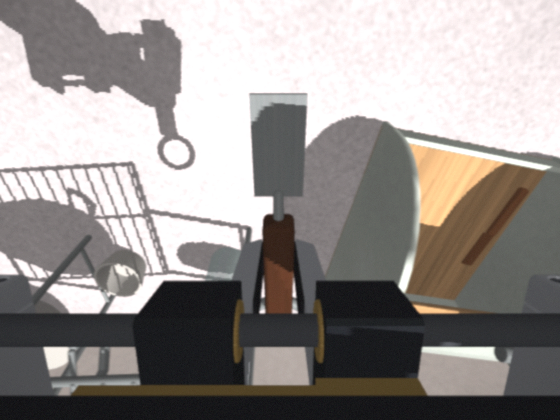

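View pics/s12.png

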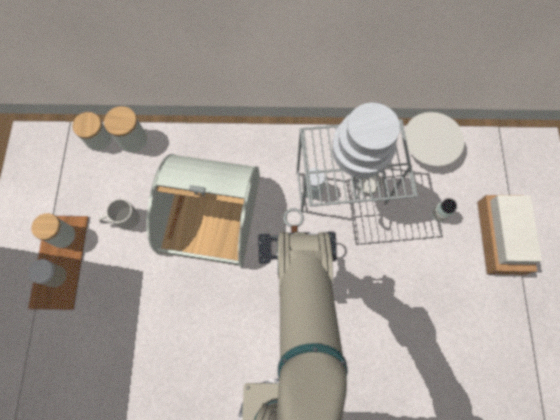

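View pics/t12.png

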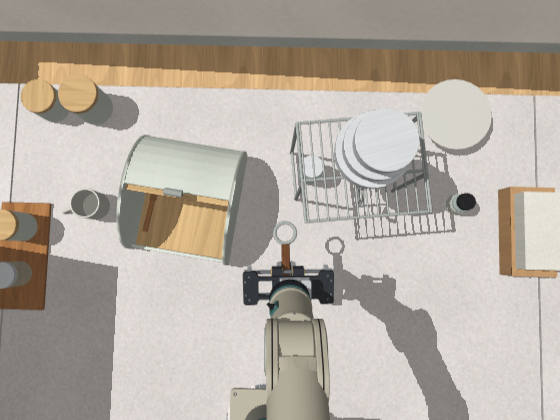

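Ring seen at about (286,233) in top and (294,217) in scene. Now I'll check where the spatula sits in the grip.

```bash
cat >> h.py <<'E'
_Rg=np.array([[0.916,.298,.269],[-.255,-.084,.963],[.31,-.951,-.001]]);_pg=np.array([.5964,.2118,.0151])
_sp=np.array([.6034,.2098,.006]);_Rs=yawR(-.2725)
def spat(P,s=None):
    s=s or sense();R=np.array(s["orientation"]);p=np.array(s["tcp_pos"])
    return ((np.atleast_2d(P)@_Rs.T+_sp)-_pg)@_Rg@R.T+p
EYE=[.0625,0,.004];END=[.086,0,.004]
E
python3 - <<'E'
from h import *
for n in("top0","scene0"):pass
P=spat([EYE,END,[-.102,.014,.003],[-.102,-.014,.003]])
print(P)
print("top",proj("top",P[:1]),"scene",proj("scene",P[:1]),"wrist blade",proj("wrist",P[2:]))
im=cv2.imread("pics/t12.png")[210:280,250:320];im=cv2.resize(im,None,fx=8,fy=8,interpolation=cv2.INTER_CUBIC);cv2.imwrite("pics/c7.png",im)
im=cv2.imread("pics/s12.png")[195:245,265:325];im=cv2.resize(im,None,fx=8,fy=8,interpolation=cv2.INTER_CUBIC);cv2.imwrite("pics/c8.png",im)
E
```

```text
[[ 0.52042871 -0.02618123  0.27399883]
 [ 0.54390362 -0.02514138  0.2737462 ]
 [ 0.35548244 -0.01947019  0.27485022]
 [ 0.35670355 -0.04743929  0.27468387]]
top [[283.40118748 233.58146157]] scene [[291.01567967 217.97799983]] wrist blade [[308.43013502  91.86674949]
 [249.85983509  91.75406381]]
```

View pics/c7.png

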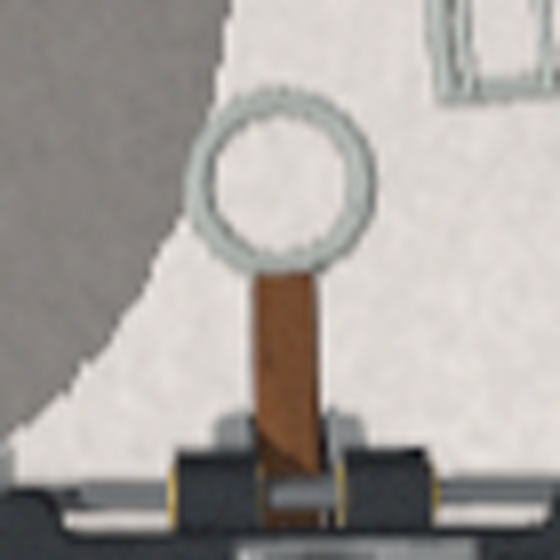

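View pics/c8.png

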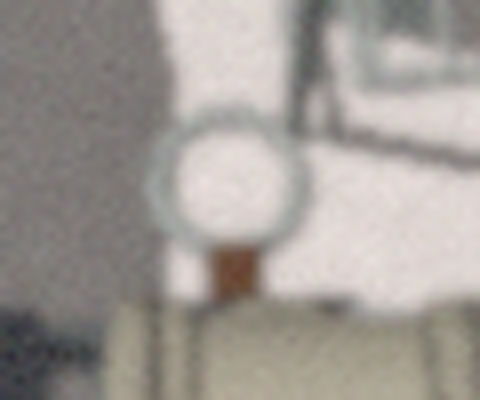

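```bash
python3 - <<'E'
from h import *
st()
print(tri({"top":(285.2,232.9),"scene":(293.75,217.5)}))
import json
w=json.load(open("pics/w12.json"))
# jar/ramekin/shelf corner in wrist: skip
print(proj("wrist",spat([[-.102,.014,.003],[-.102,-.014,.003],[-.046,.014,.003],[-.046,-.014,.003],[-.0375,.009,.023],[-.0375,-.009,.023]])))
E
python3 - <<'E'
import cv2
im=cv2.imread("pics/w12.png")[80:300,220:340];im=cv2.resize(im,None,fx=4,fy=2.7,interpolation=cv2.INTER_CUBIC);cv2.imwrite("pics/c9.png",im)
E
```

```text
18.05 tcp [0.4508, -0.0293, 0.2799] R [[0.953, 0.299, -0.044], [0.041, 0.018, 0.999], [0.299, -0.954, 0.005]] F [0.3, 0.5, -0.5] w 0.0177 j [0.34, 0.11, -0.35, 2.2, 0.04, 0.54, 1.59]
(array([ 0.52213834, -0.03156773,  0.27284415]), array([ 0.6, -0. , -0.7,  0. ]))
[[308.43013502  91.86674949]
 [249.85983509  91.75406381]
 [303.19054    194.44137559]
 [254.58570057 194.33943135]
 [295.65768113 226.49368891]
 [262.07251707 226.42142583]]
```

View pics/c9.png

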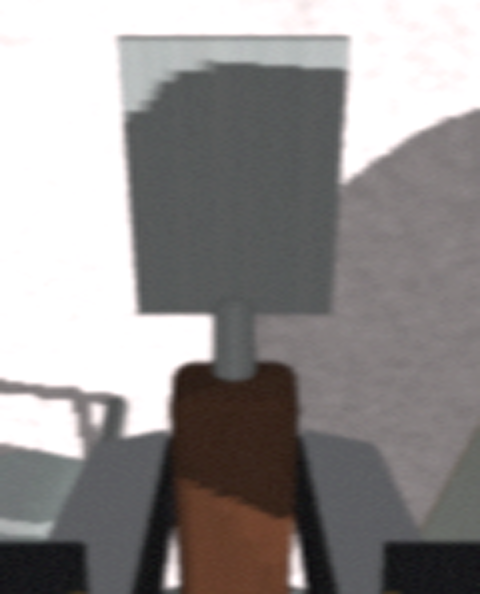

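```bash
python3 - <<'E'
from h import *
P=spat([[-.01,0,.022],[.0375,0,.023],[.0375,.009,.02],[.0375,-.009,.02]])
print(P,proj("top",P),proj("scene",P))
E
```

```text
[[ 0.44820994 -0.0294883   0.2927813 ]
 [ 0.49567056 -0.02739196  0.29327085]
 [ 0.49524408 -0.01838539  0.2903238 ]
 [ 0.49602909 -0.03636553  0.29021686]] [[284.40697326 266.13105893]
 [283.91998431 244.49213695]
 [279.81843156 244.6039151 ]
 [287.93752572 244.44602988]] [[292.26883632 243.09870122]
 [291.5691972  225.01420195]
 [288.04063053 225.44488718]
 [295.03530736 225.25816817]]
```

```bash
cat >> h.py <<'E'
RIS=np.array([.612,-.2005,.105])
def hk(x,z,y=0): return tf(RIS,[x,y,.205+z])[0]
def goto_end(x,z,yaw=None,th=18,y=0,pitch0=0):
    s=sense();yaw=RIS[2] if yaw is None else yaw
    R=np.array(s["orientation"]);p=np.array(s["tcp_pos"])
    Rt=RT(yaw,np.radians(th))
    e_tool=R.T@(spat(END,s)[0]-p)
    tgt=hk(x,z,y)-Rt@e_tool
    e=tf([0,0,-RIS[2]],spat(END,s)[0]-[RIS[0],RIS[1],0])[0]-[0,0,.205]
    print("ring_end in hook mm",np.round(e*1000,1));to(tgt,Rt)
E
python3 - <<'E'
from h import *
goto_end(-.07,.07)
E
```

```text
ring_end in hook mm [-49.3 181.5  68.7]
shift tool mm [-8.7, -4.0, -188.1]
rotvec tool deg [0.79, -3.4, -0.57]
```

```bash
python3 -m pendant '[[[-20,-6,-20,0,0,0,8],[-8,-2,-34,0.8,-3.4,-0.6,8],[-2,0,-34,0,0,0,8],[-2,0,-34,0,0,0,8],[-2,0,-34,0,0,0,8],[0,0,-30,0,0,0,8],[0,0,0,0,0,0,8],[0,0,0,0,0,0,8],[0,0,0,0,0,0,8],[0,0,0,0,0,0,8]]]'
python3 - <<'E'
from h import *
st();goto_end(-.07,.07)
wshot("t13",1.2,"top");wshot("s13",1.6,"scene");wshot("w13")
E
python3 - <<'E'
import cv2
for n,x,y,w,h in(("t13",320,170,120,100),("s13",320,160,120,100)):
    im=cv2.imread(f"pics/{n}.png")[y:y+h,x:x+w];cv2.imwrite(f"pics/{n}c.png",cv2.resize(im,None,fx=6,fy=6,interpolation=cv2.INTER_CUBIC))
E
```

```text
clock: 19.05
tcp_pos: [0.4349, -0.2046, 0.2781]
orientation: [[0.946, 0.307, -0.104], [0.098, 0.034, 0.995], [0.309, -0.951, 0.002]]
contact_force: [0.0, -0.1, -0.8]
width: 0.0176
19.05 tcp [0.4349, -0.2046, 0.2781] R [[0.946, 0.307, -0.104], [0.098, 0.034, 0.995], [0.309, -0.951, 0.002]] F [0.0, -0.1, -0.8] w 0.0176 j [0.73, 0.18, -0.24, 2.11, -0.24, 0.61, 2.35]
ring_end in hook mm [-83.2  14.4  68. ]
shift tool mm [13.2, 2.2, -14.5]
rotvec tool deg [-0.09, -0.08, 0.02]
```

View pics/t13c.png

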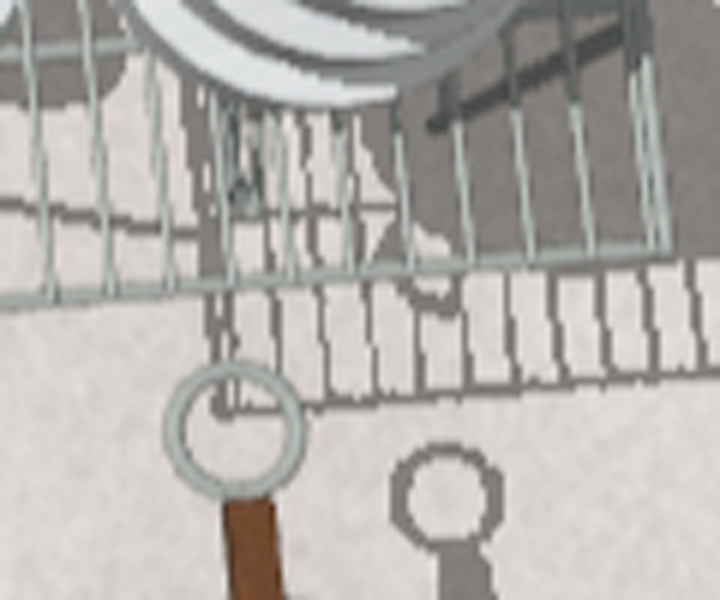

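View pics/s13c.png

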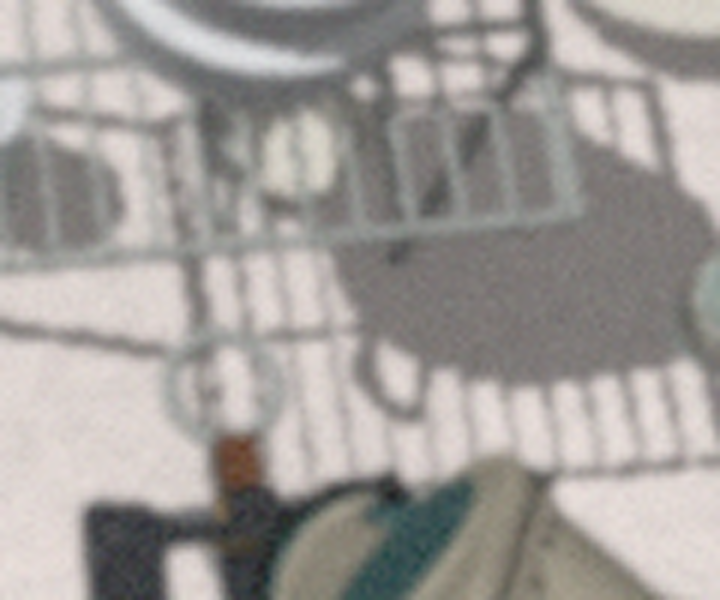

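View pics/w13.png

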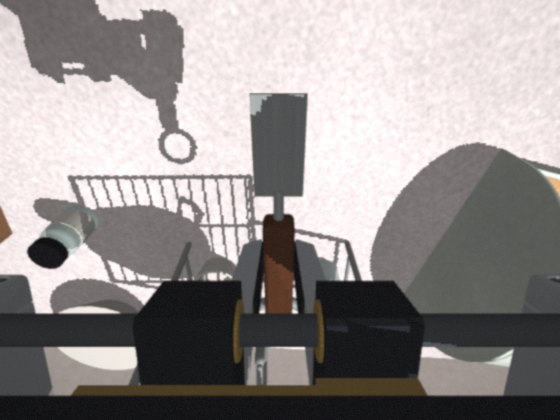

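```bash
python3 - <<'E'
from h import *
s=st();P=spat([EYE,END]);print(P)
print("pred",proj("top",P[:1]),proj("scene",P[:1]), "tri",tri({"top":(359.2,242),"scene":(357.5,224.2)}))
print("topray eye",ray("top",(359.2,242),P[0,2]),"scene",ray("scene",(357.5,224.2),P[0,2]))
print("nose ray",ray("top",(361,204.7),.252), "shank-ish",ray("top",(359.2,189),.30))
for R in ([.6136,-.2054,.105],RIS): print("proj nose,seat,shank",proj("top",tf(R,[(-.022,0,.252),(0,0,.205),(.038,0,.29),(-.014,0,.221)])).round(1).tolist())
E
python3 - <<'E'
import cv2
im=cv2.imread("pics/t13.png")[180:216,340:385];cv2.imwrite("pics/c14.png",cv2.resize(im,None,fx=16,fy=16,interpolation=cv2.INTER_CUBIC))
E
```

```text
19.2 tcp [0.435, -0.2056, 0.2785] R [[0.946, 0.308, -0.103], [0.097, 0.033, 0.995], [0.31, -0.951, 0.001]] F [0.6, -0.0, -0.3] w 0.0177 j [0.73, 0.18, -0.24, 2.11, -0.24, 0.61, 2.35]
[[ 0.50442112 -0.19843391  0.27341932]
 [ 0.52779678 -0.19602662  0.27342763]]
pred [[359.80175399 242.54997338]] [[357.02193851 224.79986707]] tri (array([ 0.50568439, -0.19808298,  0.27413634]), array([ 0.5, -0. , -0.6,  0.1]))
topray eye [ 0.50562289 -0.19707364  0.27341932] scene [ 0.50606794 -0.1997445   0.27341932]
nose ray [ 0.5922109  -0.20453299  0.252     ] shank-ish [ 0.62224082 -0.19142164  0.3       ]
proj nose,seat,shank [[362.4, 204.9], [357.8, 197.8], [362.9, 176.8], [359.6, 202.9]]
proj nose,seat,shank [[360.2, 205.6], [355.8, 198.4], [360.7, 177.4], [357.5, 203.5]]
```

View pics/c14.png

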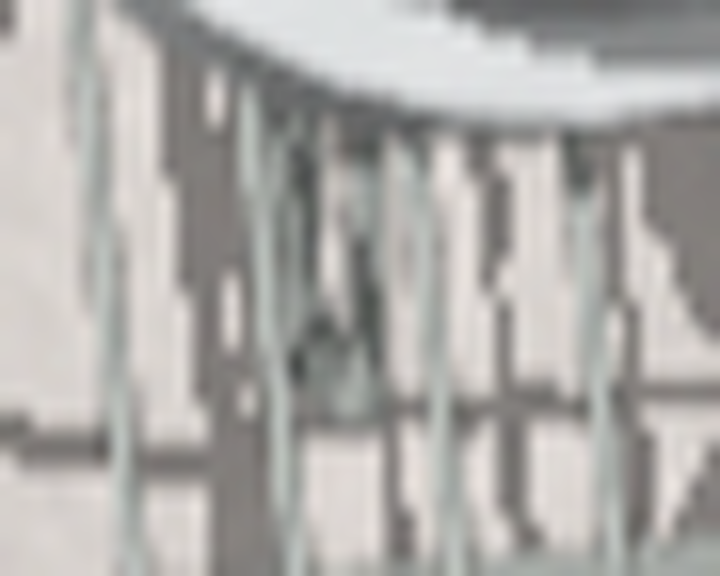

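```bash
sed -i 's/^RIS=.*/RIS=np.array([.6135,-.2048,.105])/' h.py; python3 - <<'E'
from h import *
goto_end(-.012,.071)
goto_end(.002,.020)
E
```

```text
ring_end in hook mm [-84.3  17.7  68.4]
shift tool mm [69.6, 19.9, -17.7]
rotvec tool deg [-0.03, -0.15, 0.06]
ring_end in hook mm [-84.3  17.7  68.4]
shift tool mm [67.1, 72.7, -17.8]
rotvec tool deg [-0.03, -0.15, 0.06]
```

```bash
python3 -m pendant '[[[0,0,-9,0,0,0,8],[0,0,-9,0,0,0,8],[12,3,0,0,0,0,8],[14,4,0,0,0,0,8],[14,4,0,0,0,0,8],[12,4,0,0,0,0,8],[10,3,0,0,0,0,8],[8,2,0,0,0,0,8],[0,0,0,0,0,0,8],[0,0,0,0,0,0,8]]]'
python3 - <<'E'
from h import *
st()
wshot("t15",1.2,"top");wshot("s15",1.6,"scene")
goto_end(.002,.020)
import cv2
for n,x,y,w,h in(("t15",320,170,120,100),("s15",320,160,120,100)):
    im=cv2.imread(f"pics/{n}.png")[y:y+h,x:x+w];cv2.imwrite(f"pics/{n}c.png",cv2.resize(im,None,fx=6,fy=6,interpolation=cv2.INTER_CUBIC))
E
```

```text
clock: 20.2
tcp_pos: [0.5087, -0.217, 0.2809]
orientation: [[0.946, 0.308, -0.101], [0.096, 0.033, 0.995], [0.309, -0.951, 0.001]]
contact_force: [-0.7, 0.1, -1.3]
width: 0.0178
20.2 tcp [0.5087, -0.217, 0.2809] R [[0.946, 0.308, -0.101], [0.096, 0.033, 0.995], [0.309, -0.951, 0.001]] F [-0.7, 0.1, -1.3] w 0.0178 j [0.64, 0.28, -0.22, 1.95, -0.17, 0.65, 2.23]
ring_end in hook mm [-12.4  -1.7  70.8]
shift tool mm [-2.0, 52.8, 1.3]
rotvec tool deg [-0.0, -0.24, 0.03]
```

View pics/t15c.png

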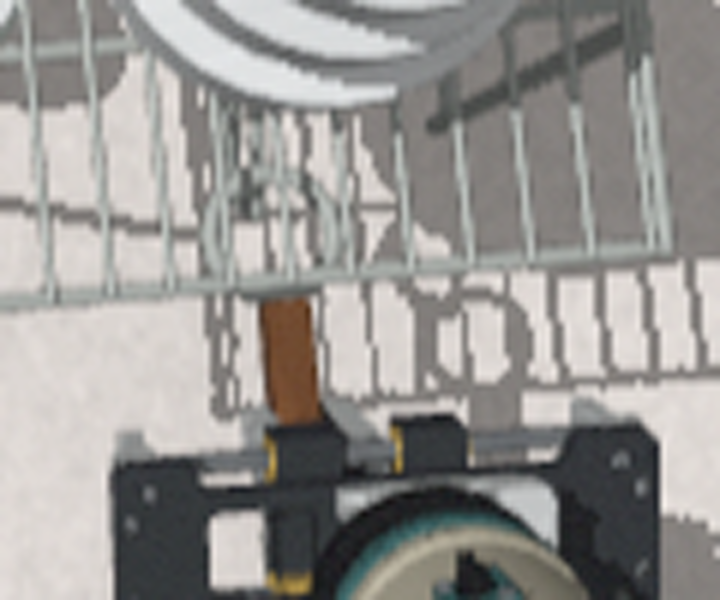

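View pics/s15c.png

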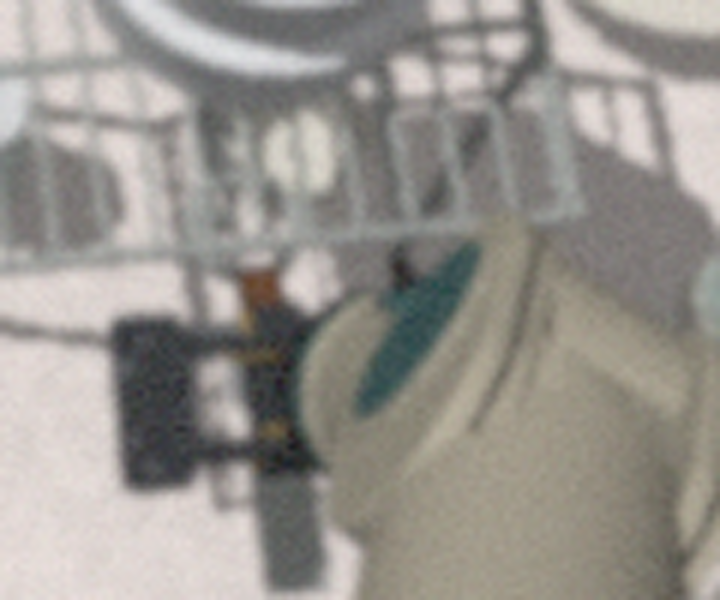

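```bash
python3 - <<'E'
from h import *
P=spat([EYE,END]);print(P,((proj("top",P)-[320,170])*6).round(0).tolist(), "nose",((proj("top",hk(-.022,.047))-[320,170])*6).round(0).tolist())
import cv2
im=cv2.imread("pics/t15.png")[180:222,335:390];cv2.imwrite("pics/c15.png",cv2.resize(im,None,fx=14,fy=14,interpolation=cv2.INTER_CUBIC))
E
```

```text
[[ 0.57794168 -0.21010968  0.27585054]
 [ 0.60132157 -0.20774385  0.27584583]] [[272.0, 240.0], [266.0, 178.0]] nose [[253.0, 210.0]]
```

View pics/c15.png

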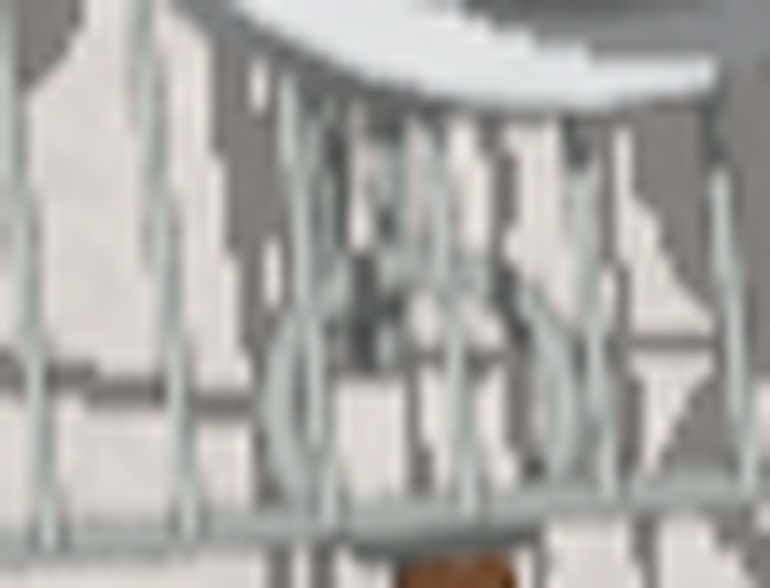

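```bash
python3 -m pendant '[[[1.8,5.8,1.5,0,0,0,8],[1.8,5.8,0,0,0,0,8],[1.8,5.8,0,0,0,0,8],[1.8,5.8,0,0,0,0,8],[-1.5,4.7,0,0,0,0,8],[-1.5,4.7,0,0,0,0,8],[-1.5,4.7,0,0,0,0,8],[0,0,0,0,0,0,8],[0,0,0,0,0,0,8],[0,0,0,0,0,0,8]]]'
python3 - <<'E'
from h import *
s=st();goto_end(.002,.020);wshot("w16")
print(proj("wrist",spat([[-.102,.014,.003],[-.102,-.014,.003],[-.046,.014,.003],[-.046,-.014,.003]])))
E
```

```text
clock: 21.3
tcp_pos: [0.5222, -0.214, 0.2461]
orientation: [[0.946, 0.307, -0.101], [0.096, 0.033, 0.995], [0.309, -0.951, 0.002]]
contact_force: [-2.2, -0.9, 0.8]
width: 0.0175
21.3 tcp [0.5222, -0.214, 0.2461] R [[0.946, 0.307, -0.101], [0.096, 0.033, 0.995], [0.309, -0.951, 0.002]] F [-2.2, -0.9, 0.8] w 0.0175 j [0.61, 0.34, -0.22, 1.98, -0.16, 0.56, 2.21]
ring_end in hook mm [ 1.5  0.1 35.9]
shift tool mm [-4.5, 15.3, -0.4]
rotvec tool deg [-0.03, -0.23, -0.03]
[[308.40991625  91.96434727]
 [249.85154436  91.85225392]
 [303.17529339 194.50679634]
 [254.57813584 194.4057026 ]]
```

View pics/w16.png

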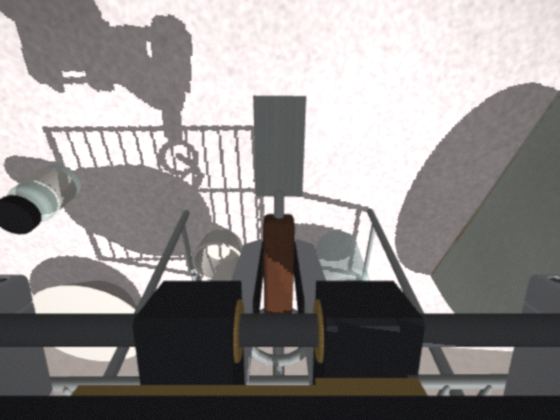

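The blade's image has shrunk, so the spatula has pivoted in the jaws. I'll estimate its pitch.

```bash
python3 - <<'E'
from h import *
import json
import cv2
im=cv2.imread("pics/w16.png")[80:300,220:340];cv2.imwrite("pics/c16.png",cv2.resize(im,None,fx=4,fy=2.7,interpolation=cv2.INTER_CUBIC))
E
cat >> h.py <<'E'
# spatula pivoted by a (ring up +) about jaw axis through spatula point (px,pz), slid dx along
def spatp(P,a,s=None,c=(-.0095,.013),dx=0,dz=0):
    P=np.atleast_2d(np.array(P,float)).copy();d=P-[c[0],0,c[1]]
    x=d[:,0]*np.cos(a)-d[:,2]*np.sin(a);z=d[:,0]*np.sin(a)+d[:,2]*np.cos(a)
    return spat(np.c_[x+c[0]+dx,P[:,1],z+c[1]+dz],s)
def fitp(corn,w,s,free=True):
    X=np.array([[-.102,.014,.003],[-.102,-.014,.003],[-.046,.014,.0015],[-.046,-.014,.0015]])[:len(corn)]
    f=lambda q:np.r_[(proj("wrist",spatp(X,q[0],s,dx=q[1],dz=q[2]),w)-corn).ravel(),q[1]/.003,q[2]/.003]
    r=least_squares(f,[0.,0,0]);return r.x,np.round(r.fun,1)
def inhook(P): return np.round((tf([0,0,-RIS[2]],np.array(P)-[RIS[0],RIS[1],0])[0]-[0,0,.205])*1000,1)
E
python3 - <<'E'
from h import *
import json
s=sense()
print(fitp([(307.5,93.7),(249.5,93.7),(303,196),(254.5,196)],json.load(open("pics/w13.json")),None) if 0 else "")
E
```

```text
(no output)
```

View pics/c16.png

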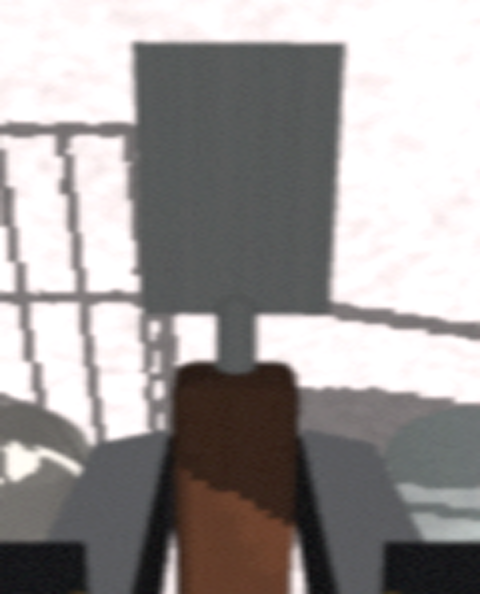

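```bash
python3 - <<'E'
from h import *
import json
s=sense();w=json.load(open("pics/w16.json"))
# reference w12-type corners: camera fixed to tool so same pose
print("ref",fitp([(307.4,93.7),(249.5,93.7),(303,196),(254.5,196)],w,s))
q,f=fitp([(306.2,96.3),(253.7,96.3),(302.5,195.6),(256.5,195.6)],w,s);print("now",q,f)
print("ring_end est",inhook(spatp(END,q[0],s,dx=q[1],dz=q[2])))
E
```

```text
ref (array([0.03546234, 0.00061616, 0.00236684]), array([ 0.7,  0.2,  0.6,  0.1,  0. , -0.2,  0.2, -0.3,  0.2,  0.8]))
now [0.19308262 0.00176686 0.00110585] [-0.9  0.1 -0.9 -0.  -0.5 -0.1 -0.8 -0.2  0.6  0.4]
ring_end est [ 3.3  0.  55.5]
```

```bash
python3 -m pendant '[[[2.4,4,0,0,0,0,8],[2.4,4,0,0,0,0,8],[-1.5,4.7,0,0,0,0,8],[-1.5,4.7,0,0,0,0,8],[-1.5,4.7,0,0,0,0,8],[-1.5,4.7,0,0,0,0,8],[-1.5,4.7,0,0,0,0,8],[0,0,0,0,0,0,8],[0,0,0,0,0,0,8],[0,0,0,0,0,0,8]]]'
python3 - <<'E'
from h import *
s=st();wshot("w17")
im=cv2.imread("pics/w17.png")[80:300,220:340];cv2.imwrite("pics/c17.png",cv2.resize(im,None,fx=4,fy=2.7,interpolation=cv2.INTER_CUBIC))
E
```

```text
clock: 22.35
tcp_pos: [0.5295, -0.2132, 0.2153]
orientation: [[0.946, 0.307, -0.101], [0.096, 0.033, 0.995], [0.309, -0.951, 0.002]]
contact_force: [-3.3, -1.8, -0.3]
width: 0.018
22.35 tcp [0.5295, -0.2132, 0.2153] R [[0.946, 0.307, -0.101], [0.096, 0.033, 0.995], [0.309, -0.951, 0.002]] F [-3.3, -1.8, -0.3] w 0.018 j [0.6, 0.39, -0.22, 2.0, -0.15, 0.48, 2.21]
```

View pics/c17.png

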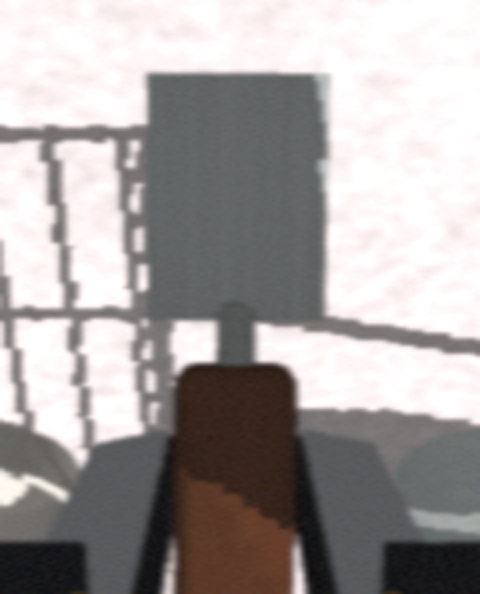

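View pics/w17.png

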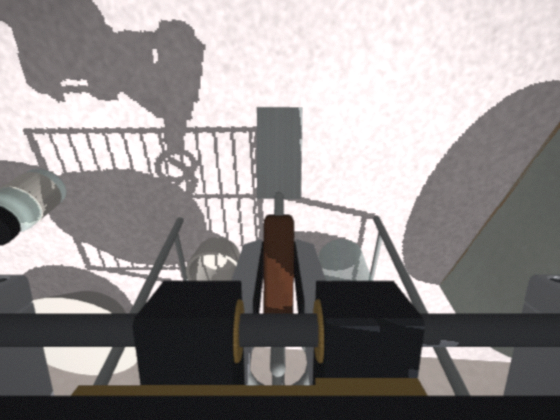

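```bash
python3 - <<'E'
from h import *
import json
s=sense();w=json.load(open("pics/w17.json"))
c=[(302.3,107),(257,107),(301,198.3),(257,198.3)]
q,f=fitp(c,w,s);print("now",q,f)
print("ring_end est",inhook(spatp(END,q[0],s,dx=q[1],dz=q[2])),"eye",inhook(spatp(EYE,q[0],s,dx=q[1],dz=q[2])), "level",inhook(spatp(END,0,s)))
E
```

```text
now [0.46791971 0.00200419 0.00160441] [-0.6  0.1 -0.9  0.  -0.3 -0.1 -0.2 -0.2  0.7  0.5]
ring_end est [ 4.7 -0.  50.8] eye [-16.3   0.1  40.2] level [8.8 0.1 5.1]
```

The ring pivots upward against the gate because the handle slips in the jaws. I'll withdraw, re-pivot it by pressing the ring up under the shelf edge, and come back in nose-down, where the gate makes less torque.

```bash
python3 -m pendant '[[[2.2,-6.7,0,0,0,0,8],[2.2,-6.7,0,0,0,0,8],[2.2,-6.7,0,0,0,0,8],[2.2,-6.7,0,0,0,0,8],[-10,-3.3,0,0,0,0,8],[-10,-3.3,0,0,0,0,8],[-10,-3.3,0,0,0,0,8],[-10,-3.3,0,0,0,0,8],[-6,-2,0,0,0,0,8],[0,0,0,0,0,0,8]]]'
python3 - <<'E'
from h import *
s=st();wshot("w18");wshot("t18",1.2,"top")
im=cv2.imread("pics/w18.png")[80:300,220:340];cv2.imwrite("pics/c18.png",cv2.resize(im,None,fx=4,fy=2.7,interpolation=cv2.INTER_CUBIC))
im=cv2.imread("pics/t18.png")[170:270,320:440];cv2.imwrite("pics/t18c.png",cv2.resize(im,None,fx=6,fy=6,interpolation=cv2.INTER_CUBIC))
q=[.468,.002,.0016]
print("ring_end est",inhook(spatp(END,q[0],s,dx=q[1],dz=q[2])))
E
```

```text
clock: 23.4
tcp_pos: [0.4809, -0.2186, 0.244]
orientation: [[0.946, 0.308, -0.1], [0.094, 0.032, 0.995], [0.309, -0.951, 0.001]]
contact_force: [-0.1, -0.3, -1.2]
width: 0.0177
23.4 tcp [0.4809, -0.2186, 0.244] R [[0.946, 0.308, -0.1], [0.094, 0.032, 0.995], [0.309, -0.951, 0.001]] F [-0.1, -0.3, -1.2] w 0.0177 j [0.69, 0.3, -0.24, 2.06, -0.19, 0.53, 2.29]
ring_end est [-44.3  -0.4  79.5]
```

View pics/c18.png

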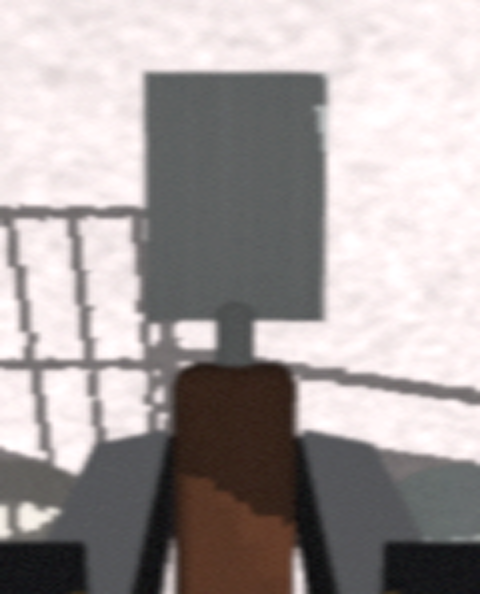

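View pics/t18c.png

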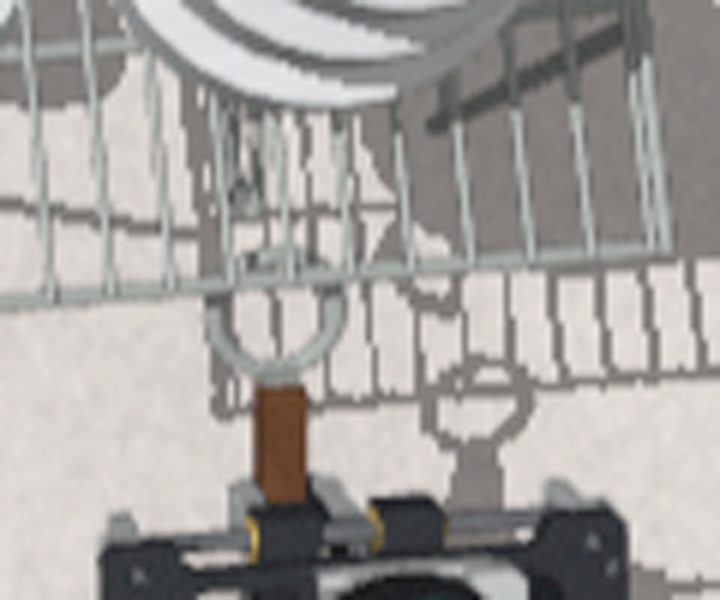

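```bash
python3 -m pendant '[[[2.8,-8.6,0,0,0,0,8],[2.8,-8.6,0,0,0,0,8],[2.8,-8.6,0,0,0,0,8],[2.8,-8.6,0,0,0,0,8],[2.8,-8.6,0,0,0,0,8],[2.8,-8.6,0,0,0,0,8],[2.8,-8.6,0,0,0,0,8],[2.8,-8.6,0,0,0,0,8],[2.8,-8.6,0,0,0,0,8],[0,0,0,0,0,0,8]]]'
python3 - <<'E'
from h import *
s=st();wshot("w19");wshot("t19",1.2,"top")
im=cv2.imread("pics/w19.png")[60:300,210:350];cv2.imwrite("pics/c19.png",cv2.resize(im,None,fx=4,fy=2.5,interpolation=cv2.INTER_CUBIC))
im=cv2.imread("pics/t19.png")[170:270,320:440];cv2.imwrite("pics/t19c.png",cv2.resize(im,None,fx=6,fy=6,interpolation=cv2.INTER_CUBIC))
E
```

```text
clock: 24.5
tcp_pos: [0.4825, -0.2184, 0.327]
orientation: [[0.945, 0.31, -0.101], [0.096, 0.032, 0.995], [0.311, -0.95, 0.0]]
contact_force: [-0.0, 0.6, -1.7]
width: 0.0178
24.5 tcp [0.4825, -0.2184, 0.327] R [[0.945, 0.31, -0.101], [0.096, 0.032, 0.995], [0.311, -0.95, 0.0]] F [-0.0, 0.6, -1.7] w 0.0178 j [0.69, 0.2, -0.23, 1.93, -0.18, 0.76, 2.25]
```

View pics/c19.png

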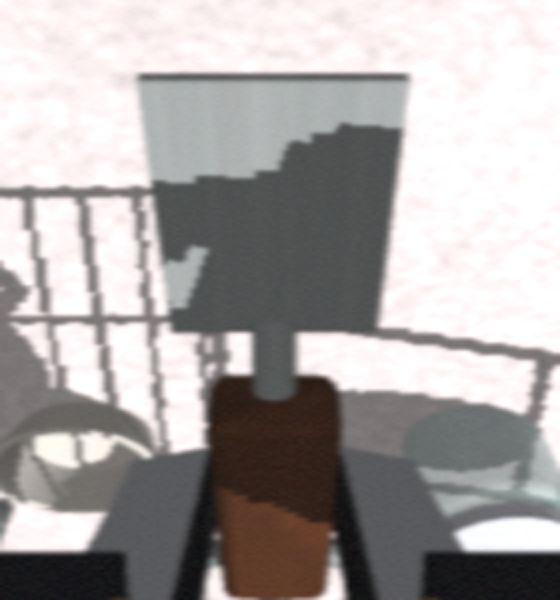

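View pics/t19c.png

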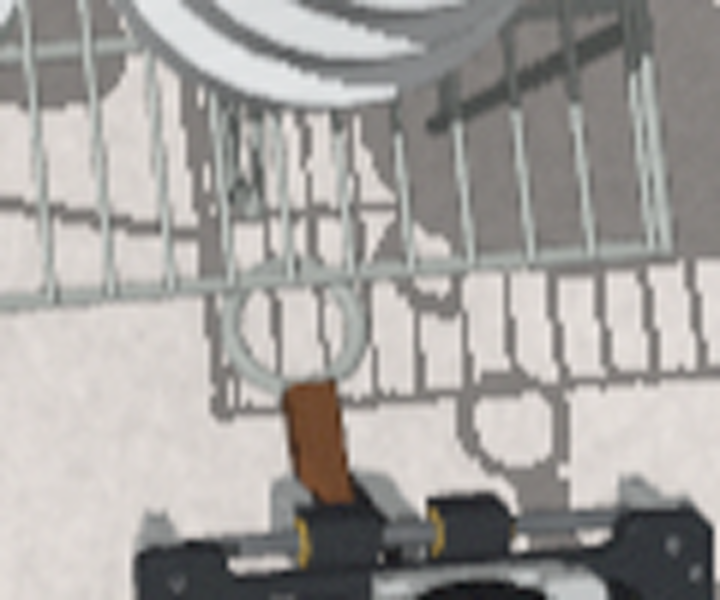

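```bash
python3 - <<'E'
from h import *
import json
s=sense();w=json.load(open("pics/w19.json"))
q,f=fitp([(312.2,90.4),(244.5,90.4),(304.5,192),(253,192)],w,s);print("now",q,f)
print("ring_end est",inhook(spatp(END,q[0],s,dx=q[1],dz=q[2])))
E
```

```text
now [-0.1926467  -0.00411262  0.00224214] [ 0.1  0.2  0.7  0.1 -0.4 -0.1 -0.1 -0.2 -1.4  0.7]
ring_end est [-45.9  -0.4 100.4]
```

```bash
python3 -m pendant '[[[-3,9,0,0,0,0,8],[-3,9,0,0,0,0,8],[-3,9.5,0,0,0,0,8],[0,0,0,0,0,0,8],[9,3,0,0,0,0,8],[10,3.2,0,0,0,0,8],[10,3.2,0,0,0,0,8],[0,0,0,0,0,0,8],[0,0,0,0,0,0,8],[0,0,0,0,0,0,8]]]'
python3 - <<'E'
from h import *
s=st();wshot("w20");wshot("t20",1.2,"top")
im=cv2.imread("pics/w20.png")[60:300,210:350];cv2.imwrite("pics/c20.png",cv2.resize(im,None,fx=4,fy=2.5,interpolation=cv2.INTER_CUBIC))
im=cv2.imread("pics/t20.png")[170:270,320:440];cv2.imwrite("pics/t20c.png",cv2.resize(im,None,fx=6,fy=6,interpolation=cv2.INTER_CUBIC))
print("ring_end est",inhook(spatp(END,-.23,s)))
E
```

```text
clock: 25.6
tcp_pos: [0.512, -0.2151, 0.2964]
orientation: [[0.946, 0.308, -0.101], [0.096, 0.033, 0.995], [0.309, -0.951, 0.001]]
contact_force: [0.3, -0.3, -1.6]
width: 0.0178
25.6 tcp [0.512, -0.2151, 0.2964] R [[0.946, 0.308, -0.101], [0.096, 0.033, 0.995], [0.309, -0.951, 0.001]] F [0.3, -0.3, -1.6] w 0.0178 j [0.64, 0.27, -0.23, 1.92, -0.15, 0.69, 2.2]
ring_end est [-13.3   0.1  64.8]
```

View pics/c20.png

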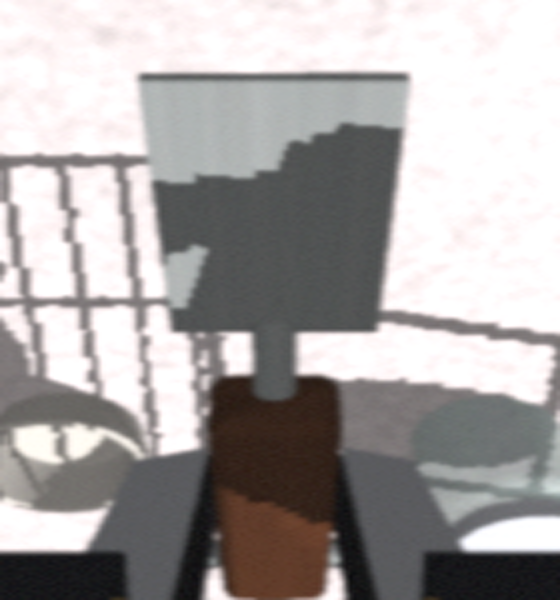

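View pics/t20c.png

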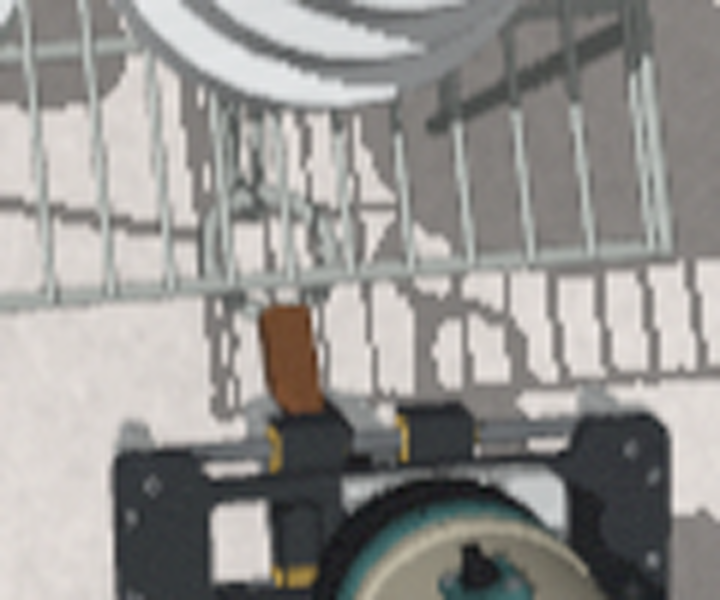

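```bash
python3 -m pendant '[[[0.8,2.6,0,0,0,1.2,8],[0.8,2.6,0,0,0,1.2,8],[0.8,2.6,0,0,0,1.2,8],[0.8,2.6,0,0,0,1.2,8],[0.8,2.6,0,0,0,1.2,8],[0.8,2.6,0,0,0,1.2,8],[0.8,2.6,0,0,0,1.2,8],[0.8,2.6,0,0,0,1.2,8],[0.8,2.6,0,0,0,1.2,8],[0.8,2.6,0,0,0,1.2,8]]]'
python3 - <<'E'
from h import *
s=st();wshot("w21")
im=cv2.imread("pics/w21.png")[60:300,210:350];cv2.imwrite("pics/c21.png",cv2.resize(im,None,fx=4,fy=2.5,interpolation=cv2.INTER_CUBIC))
print("ring_end est",inhook(spatp(END,-.23,s)))
E
```

```text
clock: 26.7
tcp_pos: [0.5265, -0.2138, 0.273]
orientation: [[0.989, 0.105, -0.101], [0.1, 0.012, 0.995], [0.105, -0.994, 0.001]]
contact_force: [1.9, -0.7, 1.8]
width: 0.0178
26.7 tcp [0.5265, -0.2138, 0.273] R [[0.989, 0.105, -0.101], [0.1, 0.012, 0.995], [0.105, -0.994, 0.001]] F [1.9, -0.7, 1.8] w 0.0178 j [0.48, 0.39, -0.16, 1.75, 0.02, 0.91, 2.0]
ring_end est [-6.2 -0.1 23.5]
```

View pics/c21.png

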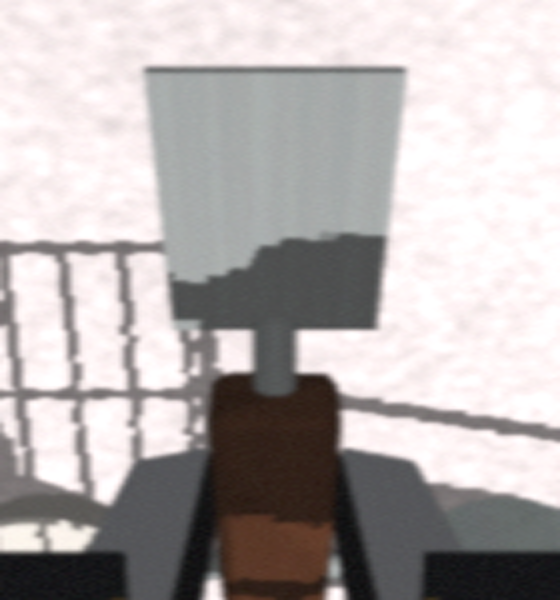

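```bash
python3 - <<'E'
from h import *
import json
s=sense();w=json.load(open("pics/w21.json"))
q,f=fitp([(311.2,87.6),(246.5,87.6),(304.5,191),(252.8,191)],w,s);print("now",q,f)
for a,dx,dz in [q,(q[0]-.035,0,0)]: print("ring_end est",inhook(spatp(END,a,s,dx=dx,dz=dz)))
wshot("t21",1.2,"top");wshot("s21",1.6,"scene")
im=cv2.imread("pics/t21.png")[180:222,335:390];cv2.imwrite("pics/t21c.png",cv2.resize(im,None,fx=14,fy=14,interpolation=cv2.INTER_CUBIC))
im=cv2.imread("pics/s21.png")[165:215,330:390];cv2.imwrite("pics/s21c.png",cv2.resize(im,None,fx=12,fy=12,interpolation=cv2.INTER_CUBIC))
E
```

```text
now [-0.12449733 -0.0048874   0.00183235] [ 0.7  0.2  0.9  0.1  0.1 -0.1  1.3 -0.1 -1.6  0.6]
ring_end est [-5.   0.3 34.8]
ring_end est [-2.1  0.3 28.9]
```

View pics/t21c.png

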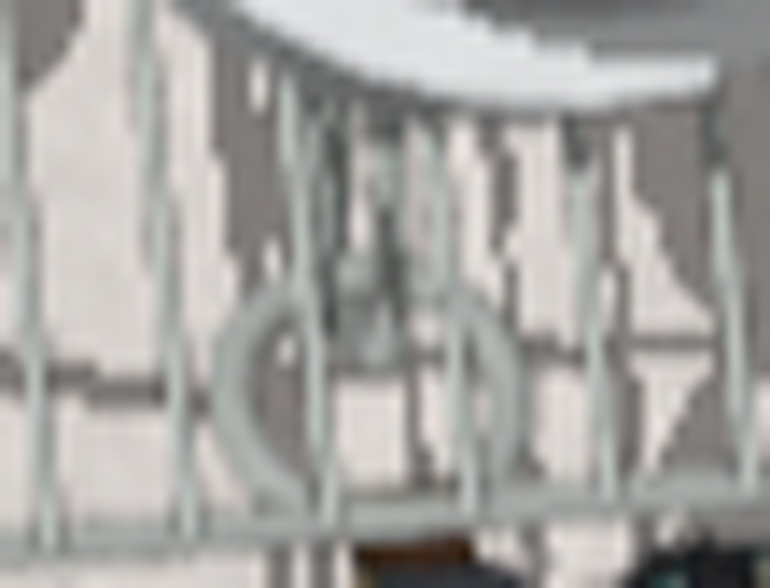

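View pics/w21.png

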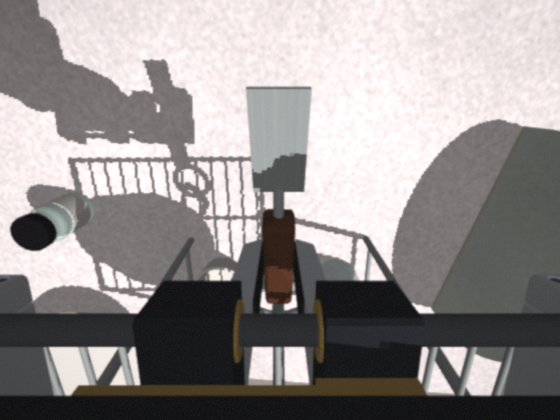

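```bash
python3 -m pendant '[[[0,2.5,0,0,0,0.8,8],[0,2.5,0,0,0,0.8,8],[0,2.5,0,0,0,0.8,8],[0,2.5,0,0,0,0.8,8],[0,0,0,0,0,0,8],[0,0,0,0,0,0,8],[0,0,0,0,0,0,8],[0,0,0,0,0,0,8],[0,0,0,0,0,0,8],[0,0,0,0,0,0,8]]]'
python3 - <<'E'
from h import *
s=st();wshot("w22")
im=cv2.imread("pics/w22.png")[60:300,210:350];cv2.imwrite("pics/c22.png",cv2.resize(im,None,fx=4,fy=2.5,interpolation=cv2.INTER_CUBIC))
wshot("t22",1.2,"top")
im=cv2.imread("pics/t22.png")[180:222,335:390];cv2.imwrite("pics/t22c.png",cv2.resize(im,None,fx=14,fy=14,interpolation=cv2.INTER_CUBIC))
E
```

```text
clock: 27.85
tcp_pos: [0.5265, -0.2136, 0.2631]
orientation: [[0.994, 0.049, -0.101], [0.101, 0.006, 0.995], [0.05, -0.999, 0.001]]
contact_force: [2.6, 0.2, -0.7]
width: 0.0177
27.85 tcp [0.5265, -0.2136, 0.2631] R [[0.994, 0.049, -0.101], [0.101, 0.006, 0.995], [0.05, -0.999, 0.001]] F [2.6, 0.2, -0.7] w 0.0177 j [0.45, 0.43, -0.14, 1.72, 0.05, 0.96, 1.97]
```

View pics/c22.png

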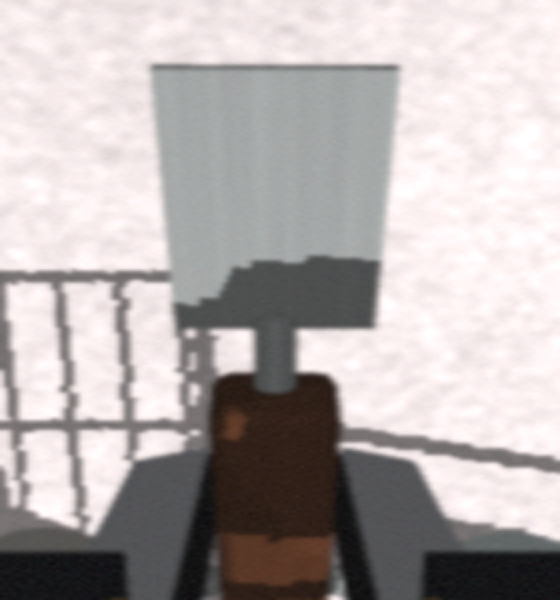

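View pics/t22c.png

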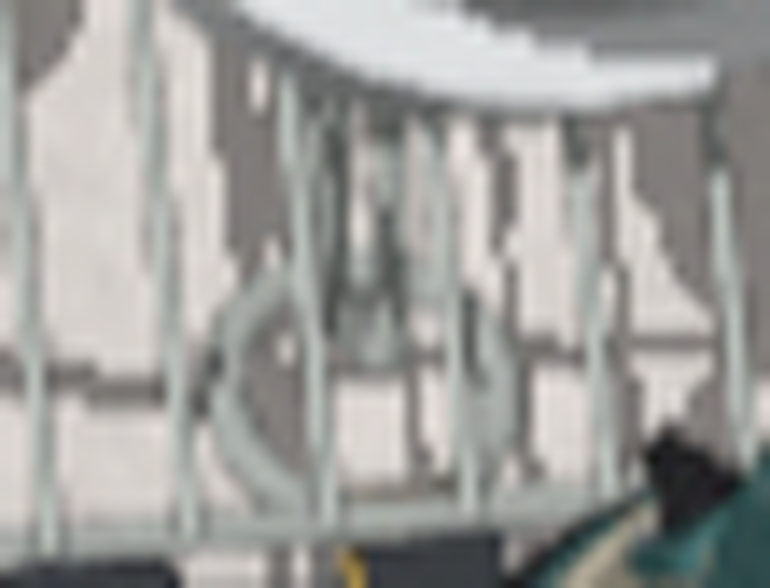

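```bash
python3 - <<'E'
from h import *
import json
s=sense();w=json.load(open("pics/w22.json"))
q,f=fitp([(309.6,86.6),(248,86.6),(303.5,190.5),(254.3,190.5)],w,s);print("now",q,f)
for a,dx,dz in [q,(q[0]-.035,0,0)]: print("ring_end est",inhook(spatp(END,a,s,dx=dx,dz=dz)))
P=spatp([EYE,END],q[0]-.03,s);print((proj("top",P)-[335,180])*14)
E
```

```text
now [-0.04761125 -0.00308149  0.00108694] [ 0.2  0.2  0.6  0.1  0.2 -0.1 -0.1 -0.2 -1.   0.4]
ring_end est [-3.2  0.1 26.3]
ring_end est [-1.9  0.1 21.4]
[[360.28150806 370.38185129]
 [339.14649816 244.7853544 ]]
```

```bash
python3 -m pendant '[[[1,2,0,0,0,0.5,8],[1,2,0,0,0,0.5,8],[1,2,0,0,0,0.5,8],[0,0,0,0,0,0,8],[0,0,0,0,0,0,8],[0,0,0,0,0,0,8],[0,0,0,0,0,0,8],[0,0,0,0,0,0,8],[0,0,0,0,0,0,8],[0,0,0,0,0,0,8]]]'
python3 - <<'E'
from h import *
s=st();wshot("w23")
im=cv2.imread("pics/w23.png")[60:300,210:350];cv2.imwrite("pics/c23.png",cv2.resize(im,None,fx=4,fy=2.5,interpolation=cv2.INTER_CUBIC))
E
```

```text
clock: 28.95
tcp_pos: [0.5299, -0.2133, 0.2572]
orientation: [[0.995, 0.024, -0.101], [0.101, 0.004, 0.995], [0.024, -1.0, 0.001]]
contact_force: [3.1, 1.1, -0.1]
width: 0.0176
28.95 tcp [0.5299, -0.2133, 0.2572] R [[0.995, 0.024, -0.101], [0.101, 0.004, 0.995], [0.024, -1.0, 0.001]] F [3.1, 1.1, -0.1] w 0.0176 j [0.43, 0.45, -0.14, 1.69, 0.06, 0.98, 1.95]
```

View pics/c23.png

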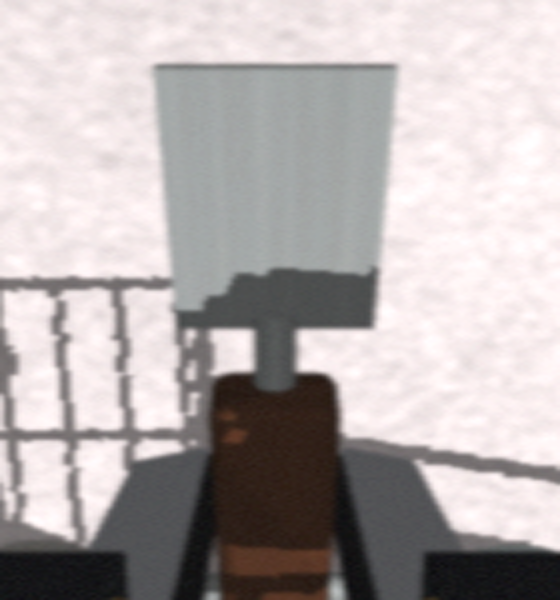

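View pics/w23.png

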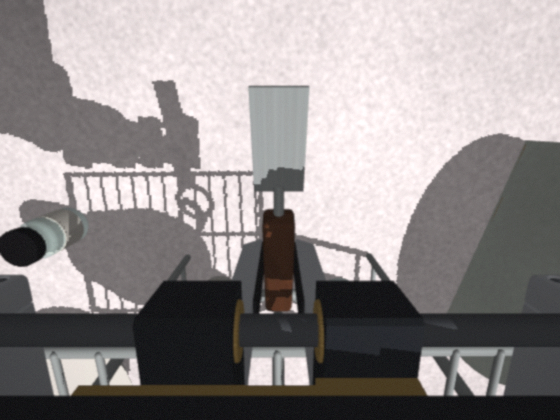

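```bash
python3 -m pendant '[[[2,0.5,0,0,0,0,8],[2,0.5,0,0,0,0,8],[2,0.5,0,0,0,0,8],[0,0,0,0,0,0,8],[0,0,0,0,0,0,8],[0,0,0,0,0,0,8],[0,0,0,0,0,0,8],[0,0,0,0,0,0,8],[0,0,0,0,0,0,8],[0,0,0,0,0,0,8]]]'
python3 - <<'E'
from h import *
s=st();wshot("w24")
im=cv2.imread("pics/w24.png")[60:300,210:350];cv2.imwrite("pics/c24.png",cv2.resize(im,None,fx=4,fy=2.5,interpolation=cv2.INTER_CUBIC))
E
```

```text
clock: 30.0
tcp_pos: [0.5324, -0.2132, 0.2554]
orientation: [[0.995, 0.017, -0.1], [0.1, 0.004, 0.995], [0.017, -1.0, 0.002]]
contact_force: [-6.2, 0.8, 5.8]
width: 0.0176
30.0 tcp [0.5324, -0.2132, 0.2554] R [[0.995, 0.017, -0.1], [0.1, 0.004, 0.995], [0.017, -1.0, 0.002]] F [-6.2, 0.8, 5.8] w 0.0176 j [0.43, 0.46, -0.13, 1.68, 0.06, 0.99, 1.95]
```

View pics/c24.png

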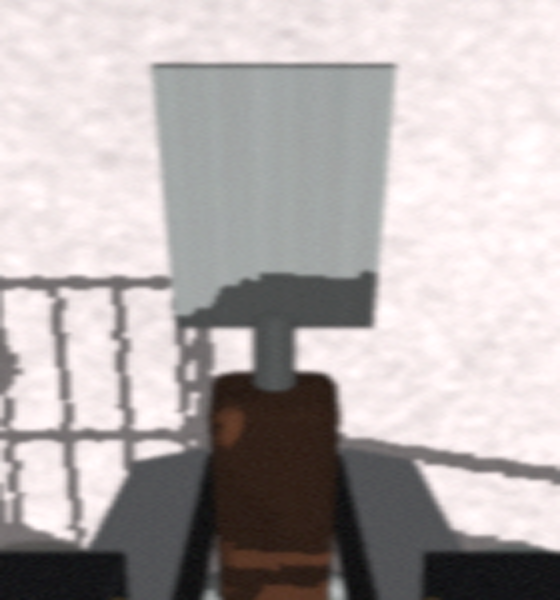

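Now the contact force has swung to about (-6, 0, +6) N. That is the normal of the V-seat's rear arm, so the ring's end is down in the seat. Next I'll lower the handle in an arc around it.

```bash
cat >> h.py <<'E'
def arc(phi0,phi1,th0,th1,n=10,E=(.001,.013),L=.0959,off=np.radians(5.4)):
    c_tool=_Rg.T@((np.array([-.0095,0,.013])@_Rs.T+_sp)-_pg)  # grip contact in tool
    s=sense();p=np.array(s["tcp_pos"]);R=np.array(s["orientation"]);out=[]
    for k in range(1,n+1):
        ph=np.radians(phi0+(phi1-phi0)*k/n);th=np.radians(th0+(th1-th0)*k/n)
        G=hk(E[0]-L*np.cos(ph-off),E[1]-L*np.sin(ph-off));Rk=RT(RIS[2],th)
        pk=G-Rk@c_tool
        out.append(np.r_[R.T@(pk-p)*1000,0,0,-(th1-th0)/n]);p,R=pk,Rk
    print(np.round(out,1))
E
python3 - <<'E'
from h import *
import json
s=sense();w=json.load(open("pics/w24.json"))
q,f=fitp([(309,86),(248.2,86),(303.2,190.5),(254.3,190.5)],w,s);print("now",q,f)
for a,dx,dz in [q,(q[0]-.035,0,0)]: print("ring_end est",inhook(spatp(END,a,s,dx=dx,dz=dz)))
th=np.degrees(np.arctan2(s["orientation"][2][0],-s["orientation"][2][1])); print("th",th,"pitch",np.degrees(q[0]-.02)-18+th)
arc(-18,9,1,17)
E
```

```text
now [-0.02039665 -0.00315966  0.00157542] [ 0.4  0.3  0.7  0.2  0.4 -0.2 -0.1 -0.3 -1.1  0.5]
ring_end est [ 2.8 -0.3 18.8]
ring_end est [ 3.9 -0.3 13.3]
th 0.9706275661229834 pitch -19.343929782917343
[[-6.2  7.8 -0.1  0.   0.  -1.6]
 [-1.6  4.2 -0.   0.   0.  -1.6]
 [-1.5  4.2 -0.   0.   0.  -1.6]
 [-1.4  4.2  0.   0.   0.  -1.6]
 [-1.3  4.3 -0.   0.   0.  -1.6]
 [-1.2  4.3  0.   0.   0.  -1.6]
 [-1.2  4.3 -0.   0.   0.  -1.6]
 [-1.1  4.3 -0.   0.   0.  -1.6]
 [-1.   4.4  0.   0.   0.  -1.6]
 [-0.9  4.4 -0.   0.   0.  -1.6]]
```

```bash
python3 -m pendant '[[[-4,4,0,0,0,-1.6,8],[-1.6,4.2,0,0,0,-1.6,8],[-1.5,4.2,0,0,0,-1.6,8],[-1.4,4.2,0,0,0,-1.6,8],[-1.3,4.3,0,0,0,-1.6,8],[-1.2,4.3,0,0,0,-1.6,8],[-1.2,4.3,0,0,0,-1.6,8],[-1.1,4.3,0,0,0,-1.6,8],[-1,4.4,0,0,0,-1.6,8],[-0.9,4.4,0,0,0,-1.6,8]]]'
python3 - <<'E'
from h import *
s=st();wshot("w25");wshot("t25",1.2,"top")
im=cv2.imread("pics/w25.png")[60:300,210:350];cv2.imwrite("pics/c25.png",cv2.resize(im,None,fx=4,fy=2.5,interpolation=cv2.INTER_CUBIC))
im=cv2.imread("pics/t25.png")[180:222,335:390];cv2.imwrite("pics/t25c.png",cv2.resize(im,None,fx=14,fy=14,interpolation=cv2.INTER_CUBIC))
E
```

```text
clock: 31.05
tcp_pos: [0.524, -0.2137, 0.2107]
orientation: [[0.951, 0.292, -0.1], [0.095, 0.032, 0.995], [0.294, -0.956, 0.003]]
contact_force: [-5.1, -0.9, 2.4]
width: 0.0178
31.05 tcp [0.524, -0.2137, 0.2107] R [[0.951, 0.292, -0.1], [0.095, 0.032, 0.995], [0.294, -0.956, 0.003]] F [-5.1, -0.9, 2.4] w 0.0178 j [0.63, 0.4, -0.26, 2.01, -0.1, 0.49, 2.16]
```

View pics/c25.png

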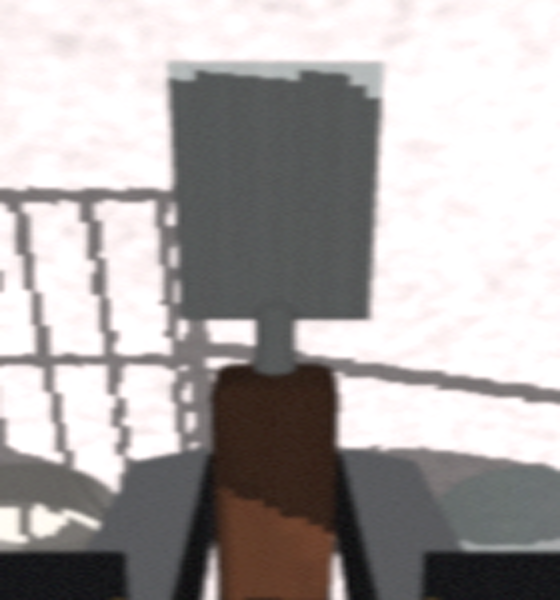

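View pics/t25c.png

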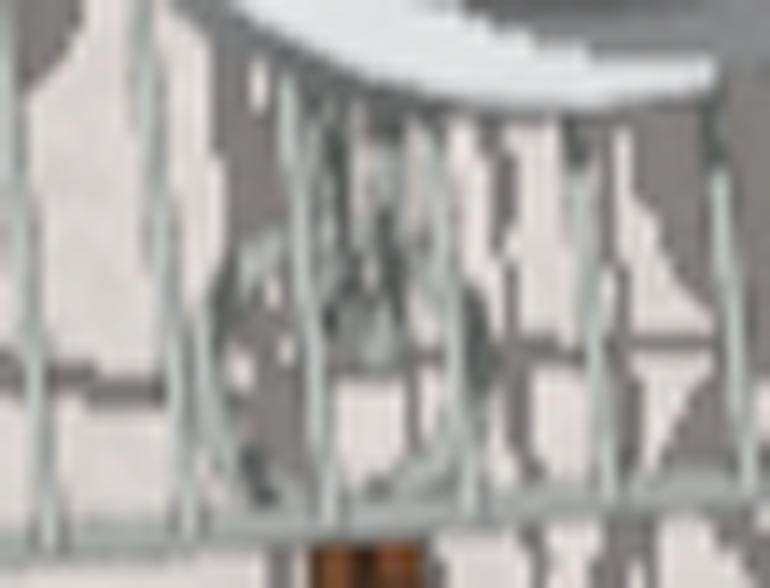

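```bash
python3 - <<'E'
from h import *
import json
s=sense();w=json.load(open("pics/w25.json"))
q,f=fitp([(306,84.8),(252,84.8),(302.5,187.5),(255.5,187.5)],w,s);print("now",q,f)
for a,dx,dz in [q,(q[0]-.035,0,0)]: print("ring_end est",inhook(spatp(END,a,s,dx=dx,dz=dz)))
arc(10,38,17,20,E=(-.003,.013))
E
```

```text
now [ 0.14939882 -0.00320365  0.00026393] [ 0.5  0.3  0.   0.2  0.  -0.1 -0.2 -0.3 -1.1  0.1]
ring_end est [ 0.6 -0.  13.5]
ring_end est [ 3.8 -0.   9.8]
[[-8.3  6.7 -0.5  0.   0.  -0.3]
 [-0.7  4.6  0.   0.   0.  -0.3]
 [-0.5  4.7 -0.   0.   0.  -0.3]
 [-0.3  4.7  0.   0.   0.  -0.3]
 [-0.1  4.7 -0.   0.   0.  -0.3]
 [ 0.1  4.7 -0.   0.   0.  -0.3]
 [ 0.3  4.7  0.   0.   0.  -0.3]
 [ 0.6  4.7 -0.   0.   0.  -0.3]
 [ 0.8  4.6  0.   0.   0.  -0.3]
 [ 1.   4.6 -0.   0.   0.  -0.3]]
```

```bash
python3 -m pendant '[[[-5,5,0,0,0,-0.3,8],[-0.7,4.6,0,0,0,-0.3,8],[-0.5,4.7,0,0,0,-0.3,8],[-0.3,4.7,0,0,0,-0.3,8],[-0.1,4.7,0,0,0,-0.3,8],[0.1,4.7,0,0,0,-0.3,8],[0.3,4.7,0,0,0,-0.3,8],[0.6,4.7,0,0,0,-0.3,8],[0.8,4.6,0,0,0,-0.3,8],[1,4.6,0,0,0,-0.3,8]]]'
python3 - <<'E'
from h import *
s=st();wshot("w26")
im=cv2.imread("pics/w26.png")[60:300,210:350];cv2.imwrite("pics/c26.png",cv2.resize(im,None,fx=4,fy=2.5,interpolation=cv2.INTER_CUBIC))
arc(37,62,20,22,E=(-.003,.013))
E
```

```text
clock: 32.15
tcp_pos: [0.5379, -0.2121, 0.1656]
orientation: [[0.933, 0.345, -0.101], [0.094, 0.037, 0.995], [0.347, -0.938, 0.002]]
contact_force: [-6.0, -0.9, 0.8]
width: 0.0178
32.15 tcp [0.5379, -0.2121, 0.1656] R [[0.933, 0.345, -0.101], [0.094, 0.037, 0.995], [0.347, -0.938, 0.002]] F [-6.0, -0.9, 0.8] w 0.0178 j [0.66, 0.48, -0.3, 2.07, -0.12, 0.3, 2.2]
[[-5.7  2.9 -0.7  0.   0.  -0.2]
 [ 1.1  4.   0.   0.   0.  -0.2]
 [ 1.3  4.   0.   0.   0.  -0.2]
 [ 1.4  3.9 -0.   0.   0.  -0.2]
 [ 1.6  3.9  0.   0.   0.  -0.2]
 [ 1.7  3.8 -0.   0.   0.  -0.2]
 [ 1.9  3.7  0.   0.   0.  -0.2]
 [ 2.   3.7  0.   0.   0.  -0.2]
 [ 2.2  3.6 -0.   0.   0.  -0.2]
 [ 2.3  3.5  0.   0.   0.  -0.2]]
```

View pics/w26.png

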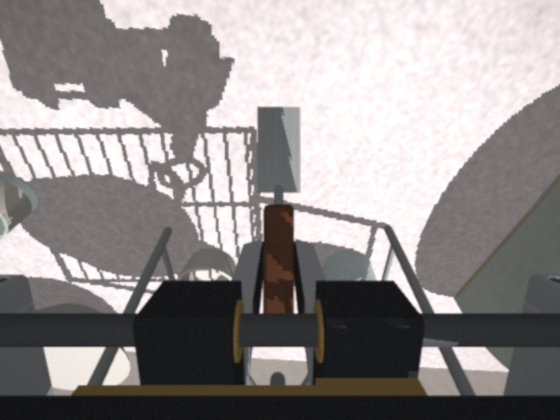

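```bash
python3 - <<'E'
from h import *
import json
r=ray("scene",(370,186),.045);print("ram",r,inhook(r))
r=ray("scene",(320,177),.12);print("jar",r,inhook(r))
w=json.load(open("pics/w26.json"));r=ray("wrist",(208,268),.045,w);print("ram",inhook(r))
w=json.load(open("pics/w19.json"));r=ray("wrist",(228,237),.045,w);print("ram",inhook(r))
E
python3 - <<'E'
import cv2
im=cv2.imread("pics/w19.png")[180:380,140:420];cv2.imwrite("pics/c27.png",cv2.resize(im,None,fx=2.8,fy=2.8))
E
```

```text
ram [ 0.70204176 -0.28416023  0.045     ] [  79.7  -88.2 -160. ]
jar [ 0.70048592 -0.11699137  0.12      ] [ 95.7  78.2 -85. ]
ram [  57.1  -83.9 -160. ]
ram [  68.8  -88.8 -160. ]
```

View pics/c27.png

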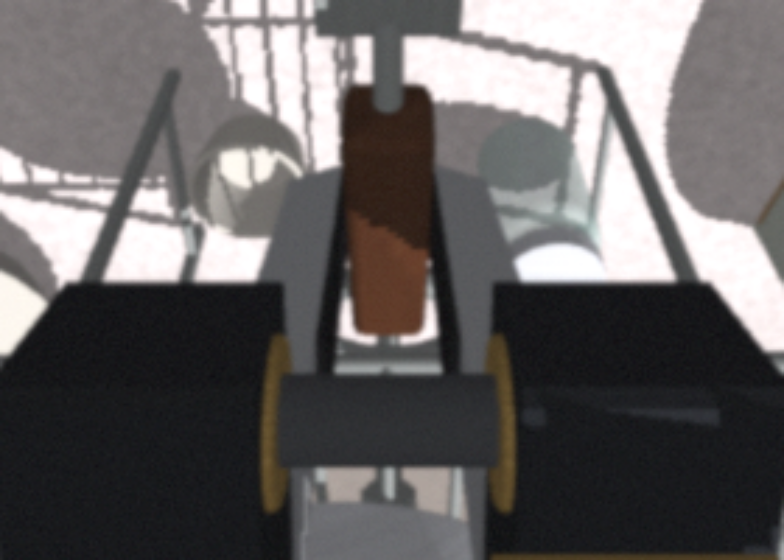

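```bash
python3 -m pendant '[[[-4,2.5,0,0,0,0.3,8],[1,4,0,0,0,0.3,8],[1,4,0,0,0,0.3,8],[1,4,0,0,0,0.3,8],[1,3.8,0,0,0,0.3,8],[1,3.8,0,0,0,0.3,8],[0,0,0,0,0,0,8],[0,0,0,0,0,0,8],[0,0,0,0,0,0,8],[0,0,0,0,0,0,8]]]'
python3 - <<'E'
from h import *
s=st();wshot("w28")
E
```

```text
clock: 33.2
tcp_pos: [0.5479, -0.2116, 0.1466]
orientation: [[0.942, 0.319, -0.101], [0.096, 0.033, 0.995], [0.32, -0.947, 0.001]]
contact_force: [4.5, 0.3, 3.2]
width: 0.0177
33.2 tcp [0.5479, -0.2116, 0.1466] R [[0.942, 0.319, -0.101], [0.096, 0.033, 0.995], [0.32, -0.947, 0.001]] F [4.5, 0.3, 3.2] w 0.0177 j [0.6, 0.52, -0.25, 2.05, -0.11, 0.3, 2.17]
```

View pics/w28.png

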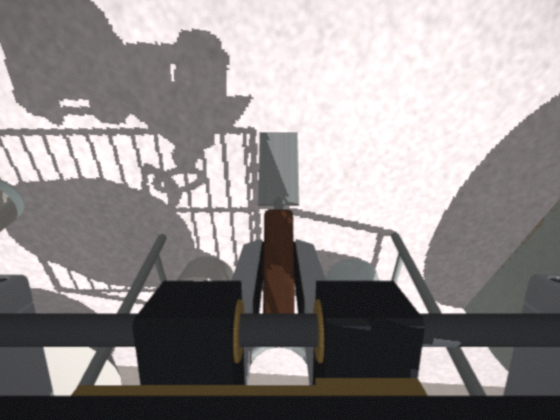

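```bash
python3 -m pendant '[[[0,0,0,0,0,0,40],[0,0,0,0,0,0,70],[0,0,0,0,0,0,94],[0,0,0,0,0,0,94],[0,0,0,0,0,0,94],[0,0,0,0,0,0,94],[-10,-3,0,0,0,0,94],[-20,-6,0,0,0,0,94],[-28,-9,0,0,0,0,94],[-28,-9,0,0,0,0,94]]]'
python3 - <<'E'
from h import *
s=st();wshot("w29");wshot("t29",1.2,"top");wshot("s29",1.6,"scene")
im=cv2.imread("pics/t29.png")[170:270,320:440];cv2.imwrite("pics/t29c.png",cv2.resize(im,None,fx=6,fy=6,interpolation=cv2.INTER_CUBIC))
E
```

```text
clock: 34.25
tcp_pos: [0.4672, -0.218, 0.1424]
orientation: [[0.946, 0.308, -0.102], [0.095, 0.038, 0.995], [0.31, -0.951, 0.007]]
contact_force: [-0.2, -0.2, -0.7]
width: 0.0928
34.25 tcp [0.4672, -0.218, 0.1424] R [[0.946, 0.308, -0.102], [0.095, 0.038, 0.995], [0.31, -0.951, 0.007]] F [-0.2, -0.2, -0.7] w 0.0928 j [0.69, 0.46, -0.24, 2.21, -0.33, 0.24, 2.47]
```

View pics/w29.png

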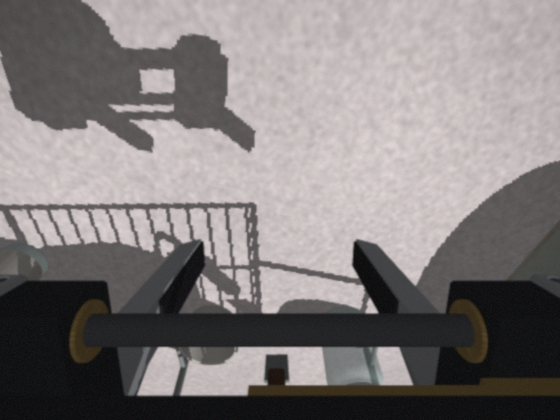

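View pics/t29c.png

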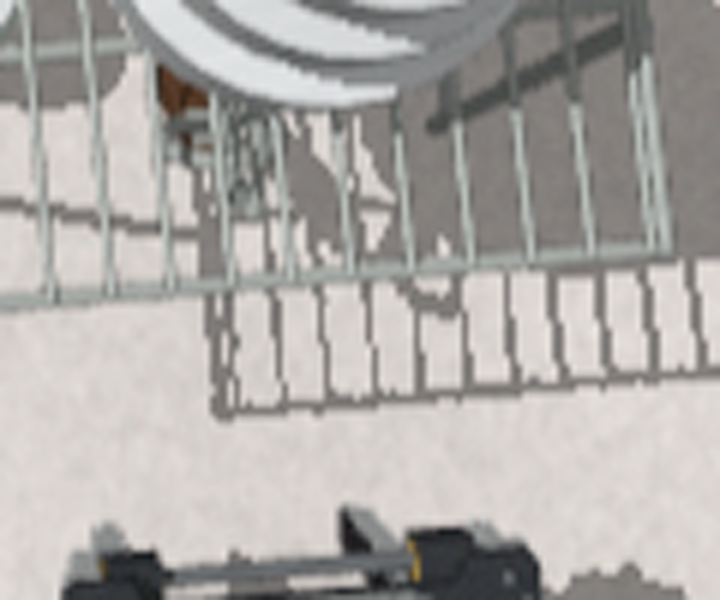

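```bash
python3 -m pendant '[[[0,-28,0,0,0,3,94],[5,-28,0,0,0,3,94],[5,-28,0,0,0,3,94],[3,-28,0,0,0,3,94],[2,-28,20,0,0,3,94],[0,-28,45,0,3,3,94],[0,-10,45,0,3,0,94],[0,0,45,0,3,0,94],[0,0,45,0,3,0,94],[0,0,45,0,1.8,0,94]]]'
python3 - <<'E'
from h import *
s=st();to([.605,.236,.30],RT(-.142,0));wshot("t30",1.2,"top");wshot("s30",1.6,"scene")
im=cv2.imread("pics/t30.png")[170:270,320:440];cv2.imwrite("pics/t30c.png",cv2.resize(im,None,fx=6,fy=6,interpolation=cv2.INTER_CUBIC))
im=cv2.imread("pics/s30.png")[150:280,140:280];cv2.imwrite("pics/s30c.png",cv2.resize(im,None,fx=4,fy=4,interpolation=cv2.INTER_CUBIC))
E
```

```text
clock: 35.4
tcp_pos: [0.4542, 0.0227, 0.3212]
orientation: [[0.99, 0.006, 0.139], [-0.139, 0.003, 0.99], [0.005, -1.0, 0.004]]
contact_force: [1.0, 0.4, -0.2]
width: 0.094
35.4 tcp [0.4542, 0.0227, 0.3212] R [[0.99, 0.006, 0.139], [-0.139, 0.003, 0.99], [0.005, -1.0, 0.004]] F [1.0, 0.4, -0.2] w 0.094 j [-0.1, 0.21, -0.01, 1.87, -0.0, 1.06, 1.32]
shift tool mm [119.6, 22.7, 232.1]
rotvec tool deg [-0.21, 0.14, 0.3]
```

View pics/t30c.png

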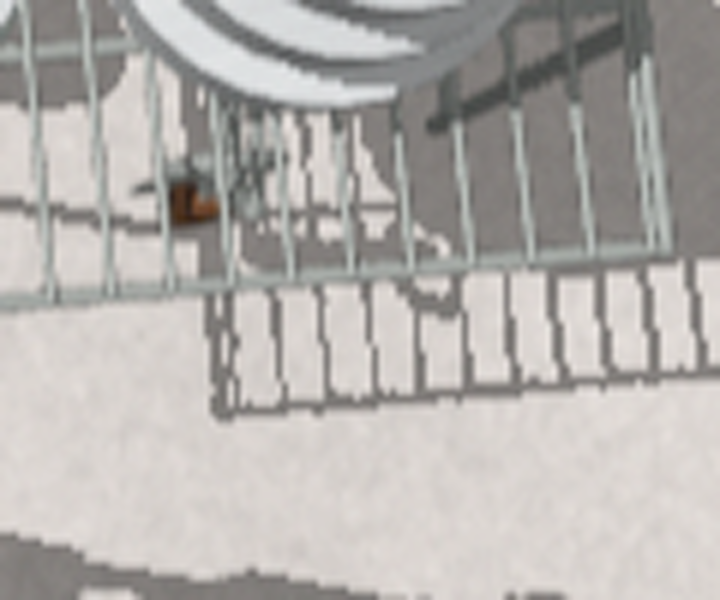

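View pics/s30c.png

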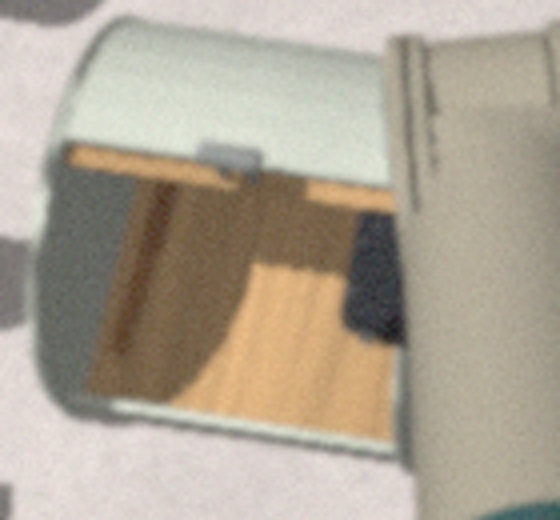

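View pics/t30.png

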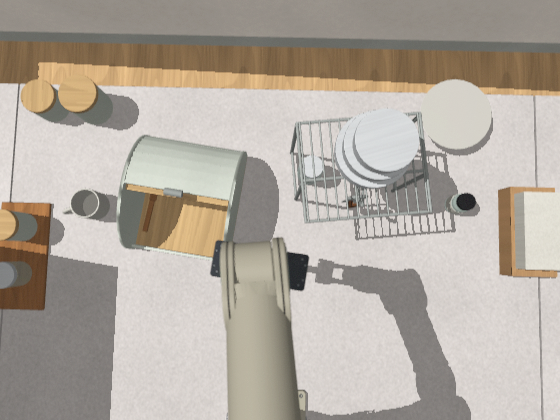

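```bash
python3 - <<'E'
from h import *
print(tri({"top":(173,191.3),"scene":(197.7,188.7)}), ray("top",(173,191.3),.237))
E
```

```text
(array([0.61579208, 0.23541453, 0.23007503]), array([ 0.4,  0. , -0.5, -0.1])) [0.61500506 0.23498714 0.237     ]
```

```bash
python3 -m pendant '[[[0,0,46,0,0,0,94],[0,0,46,0,0,0,94],[0,0,46,0,0,0,94],[20,0,46,0,0,0,94],[40,0,46,0,0,0,94],[40,5,0,0,0,0,94],[18,15,0,0,0,0,94],[0,0,0,0,0,0,94],[0,0,0,0,0,0,94],[0,0,0,0,0,0,94]]]'
python3 - <<'E'
from h import *
s=st();to([.605,.236,.217],RT(-.142,0));wshot("w31")
P=np.array(s["tcp_pos"])
E
```

```text
clock: 36.5
tcp_pos: [0.593, 0.2263, 0.3032]
orientation: [[0.991, 0.004, 0.136], [-0.136, 0.007, 0.991], [0.003, -1.0, 0.007]]
contact_force: [-0.1, -0.3, -0.1]
width: 0.0942
36.5 tcp [0.593, 0.2263, 0.3032] R [[0.991, 0.004, 0.136], [-0.136, 0.007, 0.991], [0.003, -1.0, 0.007]] F [-0.1, -0.3, -0.1] w 0.0942 j [-0.36, 0.52, -0.08, 1.43, 0.04, 1.18, 0.99]
shift tool mm [10.3, 86.3, 10.6]
rotvec tool deg [-0.42, 0.3, 0.17]
```

View pics/w31.png

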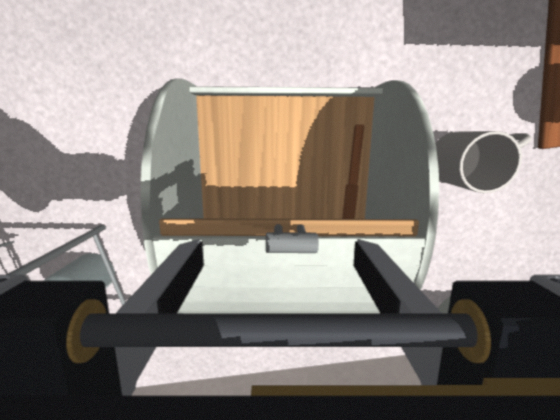

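```bash
python3 - <<'E'
from h import *
import json
w=json.load(open("pics/w31.json"))
f=lambda P:np.concatenate([(proj("wrist",P,w)-(292,243)).ravel(),(proj("top",P)-(173,191.3)).ravel(),(proj("scene",P)-(197.7,188.7)).ravel()])
r=least_squares(f,[.61,.235,.237]);print(r.x,np.round(r.fun,1),ray("wrist",(292,243),.236,w))
to(np.array([r.x[0],r.x[1],.217]),RT(-.142,0))
E
```

```text
[0.61559326 0.23552427 0.22781163] [ 0.1  0.2  0.6  0.2 -0.4  0.3] [0.61236381 0.23541593 0.236     ]
shift tool mm [20.8, 86.6, 11.5]
rotvec tool deg [-0.44, 0.31, 0.19]
```

```bash
python3 -m pendant '[[[18,10,11,0,0,0,94],[0,20,0,0,0,0,94],[0,25,0,0,0,0,94],[0,20,0,0,0,0,94],[0,9,0,0,0,0,80],[0,0,0,0,0,0,60],[0,0,0,0,0,0,40],[0,0,0,0,0,0,34],[0,0,0,0,0,0,34],[0,0,0,0,0,0,34]]]'
python3 - <<'E'
from h import *
s=st();wshot("w32")
E
```

```text
clock: 37.55
tcp_pos: [0.6134, 0.2351, 0.2192]
orientation: [[0.991, 0.004, 0.137], [-0.137, 0.007, 0.991], [0.003, -1.0, 0.008]]
contact_force: [-0.4, 0.2, 0.2]
width: 0.0492
37.55 tcp [0.6134, 0.2351, 0.2192] R [[0.991, 0.004, 0.137], [-0.137, 0.007, 0.991], [0.003, -1.0, 0.008]] F [-0.4, 0.2, 0.2] w 0.0492 j [-0.36, 0.62, -0.08, 1.49, 0.05, 1.03, 0.99]
```

View pics/w32.png

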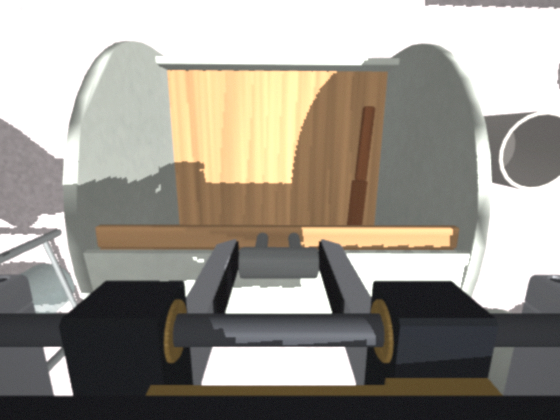

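```bash
python3 -m pendant '[[[0,0,0,0,0,0,34],[0,0,0,0,0,0,34],[-14.9,0.8,0,0,0,0,34],[-14.8,2,0,0,0,0,34],[-14.6,3.2,0,0,0,0,34],[-14.3,4.4,0,0,0,0,34],[-13.9,5.5,0,0,0,0,34],[-13.4,6.6,0,0,0,0,34],[-12.8,7.6,0,0,0,0,34],[-12.2,8.7,0,0,0,0,34]]]'
```

```text
clock: 38.6
tcp_pos: [0.5038, 0.2509, 0.1813]
orientation: [[0.991, 0.006, 0.137], [-0.137, 0.008, 0.991], [0.005, -1.0, 0.009]]
contact_force: [-2.3, 0.0, 9.6]
width: 0.0436
```

```bash
python3 -m pendant '[[[-11.4,9.6,0,0,0,0,34],[-10.7,10.5,0,0,0,0,34],[-9.8,11.3,0,0,0,0,34],[-8.9,12.1,0,0,0,0,34],[-7.9,12.7,0,0,0,0,34],[-6.8,13.3,0,0,0,0,34],[-5.7,13.8,0,0,0,0,34],[-4.6,14.2,0,0,0,0,34],[-3,13,0,0,0,0,34],[0,0,0,0,0,0,34]]]'
python3 - <<'E'
from h import *
st();wshot("t33",1.2,"top")
im=cv2.imread("pics/t33.png")[170:270,320:440];cv2.imwrite("pics/t33c.png",cv2.resize(im,None,fx=6,fy=6,interpolation=cv2.INTER_CUBIC))
E
```

```text
clock: 39.6
tcp_pos: [0.4329, 0.261, 0.0675]
orientation: [[0.991, -0.001, 0.135], [-0.135, 0.006, 0.991], [-0.002, -1.0, 0.006]]
contact_force: [-5.3, 3.3, -2.3]
width: 0.0436
39.6 tcp [0.4329, 0.261, 0.0675] R [[0.991, -0.001, 0.135], [-0.135, 0.006, 0.991], [-0.002, -1.0, 0.006]] F [-5.3, 3.3, -2.3] w 0.0436 j [-0.55, 0.64, -0.06, 2.04, 0.07, 0.46, 0.77]
```

View pics/t33c.png

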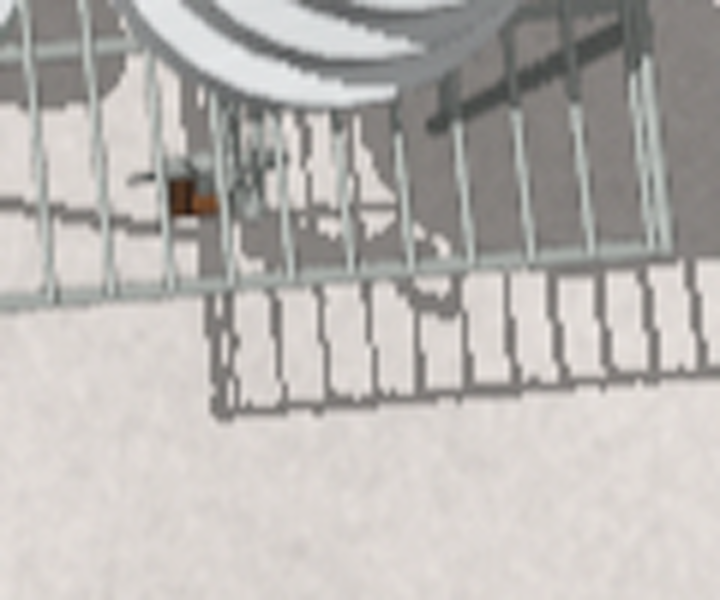

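```bash
python3 -m pendant '[[[-0.5,6,0,0,0,0,34],[-0.5,6,0,0,0,0,34],[0,6,0,0,0,0,34],[0,5,0,0,0,0,34],[0,4,0,0,0,0,34],[0,3,0,0,0,0,34],[0,0,0,0,0,0,34],[0,0,0,0,0,0,34],[0,0,0,0,0,0,34],[0,0,0,0,0,0,34]]]'
```

```text
clock: 40.65
tcp_pos: [0.4307, 0.2614, 0.0384]
orientation: [[0.991, -0.003, 0.135], [-0.135, 0.006, 0.991], [-0.004, -1.0, 0.005]]
contact_force: [-8.0, 2.9, -1.7]
width: 0.0435
```

```bash
python3 -m pendant '[[[0,3,0,0,0,0,34],[0,3,0,0,0,0,34],[0,3,0,0,0,0,34],[0,0,0,0,0,0,34],[0,0,0,0,0,0,34],[0,0,0,0,0,0,34],[0,0,0,0,0,0,34],[0,0,0,0,0,0,34],[0,0,0,0,0,0,34],[0,0,0,0,0,0,34]]]'
python3 - <<'E'
from h import *
wshot("w35")
E
```

```text
clock: 41.65
tcp_pos: [0.4333, 0.2611, 0.0332]
orientation: [[0.991, 0.002, 0.136], [-0.136, 0.007, 0.991], [0.001, -1.0, 0.007]]
contact_force: [-10.0, -2.1, 35.0]
width: 0.0438
```

View pics/w35.png

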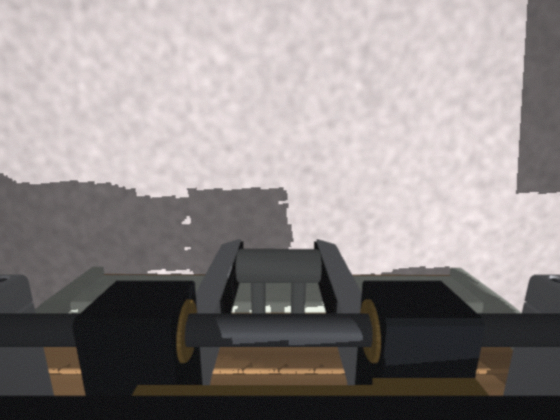

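```bash
python3 -m pendant '[[[0,0,0,0,0,0,60],[0,0,0,0,0,0,94],[0,0,0,0,0,0,94],[0,0,0,0,0,0,94],[0,0,0,0,0,0,94],[0,0,0,0,0,0,94],[0,-25,0,0,0,0,94],[0,-40,0,0,0,0,94],[-20,-40,0,0,0,0,94],[-40,-40,0,0,0,0,94]]]'
python3 -m pendant '[[[-40,0,0,0,0,0,94],[-30,-30,0,0,0,0,94],[0,-30,0,0,0,0,94],[0,0,0,0,0,0,94],[0,0,0,0,0,0,94],[0,0,0,0,0,0,94],[0,0,0,0,0,0,94],[0,0,0,0,0,0,94],[0,0,0,0,0,0,94],[0,0,0,0,0,0,94]]]'
python3 - <<'E'
from h import *
s=st();wshot("w36");wshot("t36",1.2,"top");wshot("s36",1.6,"scene")
im=cv2.imread("pics/t36.png")[125:285,110:270];cv2.imwrite("pics/t36c.png",cv2.resize(im,None,fx=3.7,fy=3.7,interpolation=cv2.INTER_CUBIC))
im=cv2.imread("pics/s36.png")[100:240,280:460];cv2.imwrite("pics/s36c.png",cv2.resize(im,None,fx=4.2,fy=4.2,interpolation=cv2.INTER_CUBIC))
im=cv2.imread("pics/t36.png")[95:245,280:460];cv2.imwrite("pics/t36d.png",cv2.resize(im,None,fx=4,fy=4,interpolation=cv2.INTER_CUBIC))
E
```

```text
clock: 42.7
tcp_pos: [0.381, 0.2675, 0.1716]
orientation: [[0.99, 0.005, 0.14], [-0.14, 0.008, 0.99], [0.004, -1.0, 0.009]]
contact_force: [-0.5, 0.3, 1.5]
width: 0.094
clock: 43.7
tcp_pos: [0.3098, 0.2765, 0.2295]
orientation: [[0.991, 0.002, 0.137], [-0.137, 0.006, 0.991], [0.002, -1.0, 0.007]]
contact_force: [-0.2, 0.0, -0.2]
width: 0.0938
43.7 tcp [0.3098, 0.2765, 0.2295] R [[0.991, 0.002, 0.137], [-0.137, 0.006, 0.991], [0.002, -1.0, 0.007]] F [-0.2, 0.0, -0.2] w 0.0938 j [-0.72, 0.26, -0.09, 2.1, 0.03, 0.78, 0.6]
```

View pics/t36c.png

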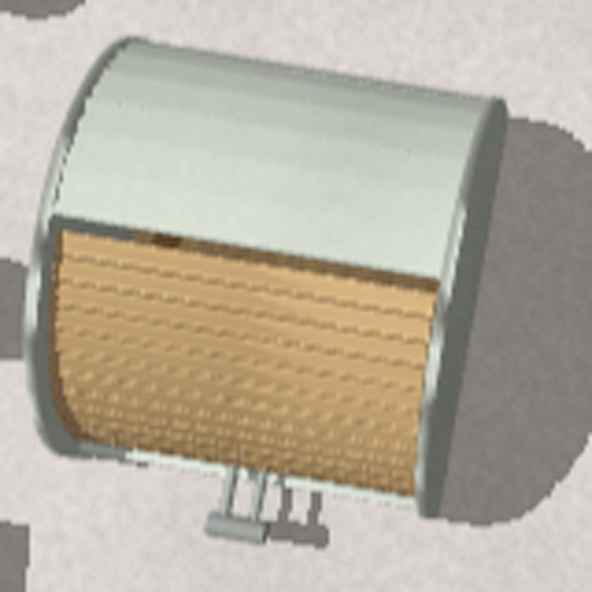

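View pics/s36c.png

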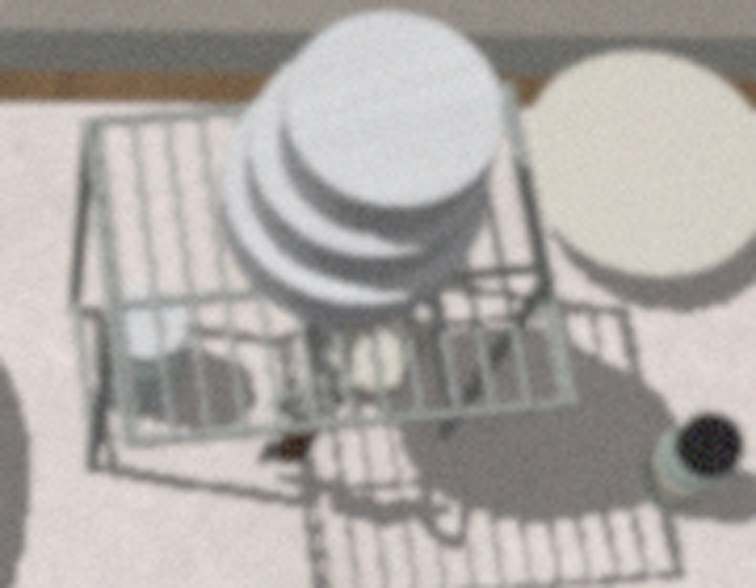

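View pics/t36d.png

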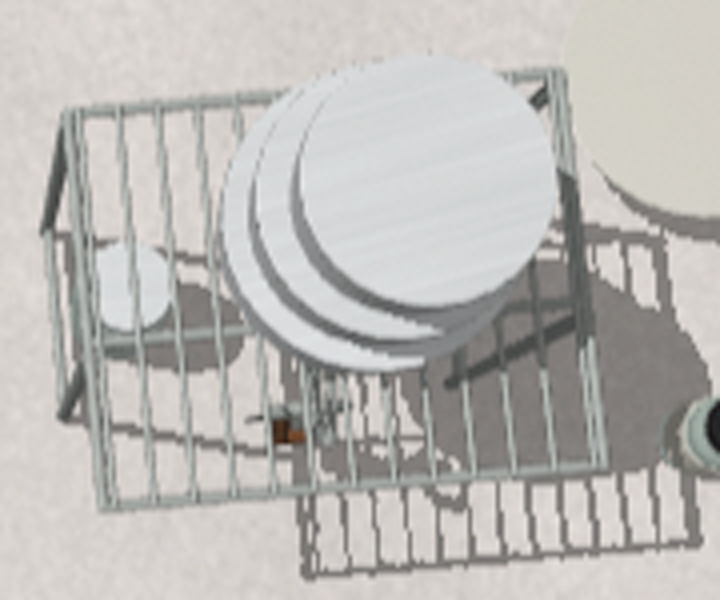

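View pics/w36.png

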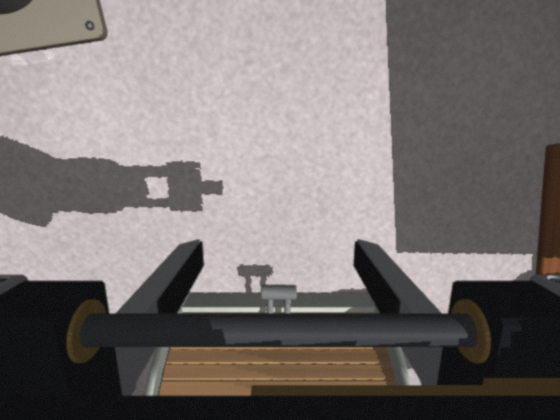

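```bash
python3 - <<'E'
from h import *
import json
for z in (.013,-.01,-.0485,-.1235,-.132,-.188): 
    p=hk(0,z); print(z,"top crop d",((proj("top",p)-[280,95])*4).round(0).tolist(),"scene crop",((proj("scene",p)-[280,100])*4.2).round(0).tolist())
w=json.load(open("pics/w36.json"))
f=lambda P:np.concatenate([(proj("wrist",P,w)-(279,292)).ravel(),(proj("top",P)-(174.3,267.4)).ravel()])
r=least_squares(f,[.43,.26,.07]);print("bar",r.x,np.round(r.fun,1))
E
```

```text
0.013 top crop d [[314.0, 409.0]] scene crop [[313.0, 390.0]]
-0.01 top crop d [[307.0, 413.0]] scene crop [[308.0, 402.0]]
-0.0485 top crop d [[296.0, 420.0]] scene crop [[300.0, 421.0]]
-0.1235 top crop d [[277.0, 432.0]] scene crop [[285.0, 454.0]]
-0.132 top crop d [[275.0, 433.0]] scene crop [[283.0, 458.0]]
-0.188 top crop d [[262.0, 441.0]] scene crop [[273.0, 481.0]]
bar [0.43059031 0.2613425  0.05842093] [-0.1 -0.  -0.3 -0.1]
```

```bash
python3 - <<'E'
import cv2,numpy as np
a=cv2.imread("pics/t13.png")[180:216,335:385];b=cv2.imread("pics/t36.png")[180:216,335:385]
im=np.hstack([cv2.resize(x,None,fx=8,fy=12,interpolation=cv2.INTER_CUBIC) for x in(a,b)]);cv2.imwrite("pics/cmp.png",im)
E
```

```text
(no output)
```

View pics/cmp.png

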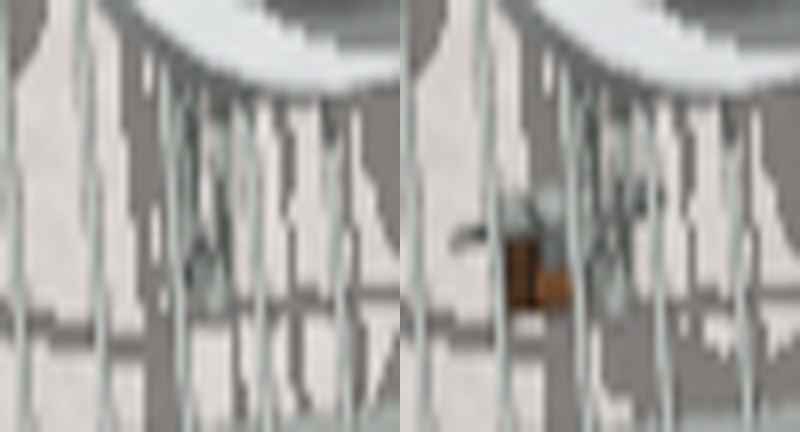

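```bash
python3 - <<'E'
from cell import *
print(finish_job())
E
```

```text
the job is handed in; nothing more can be done
None
```

I rolled the cover back, took the spatula out, clipped its ring into the snap hook, let it hang, and shut the cover. I handed the job in at about 44 s; no verdict is reported.

- **Clipping the ring:** the first push at the gate failed because the handle slipped and pivoted in the jaws. I drew back, turned the ring down again by pressing it up against the shelf's underside, and went in a second time with the ring pointing down. The contact forces and the fitted pose then put ring_end in the V of the hook, 10 to 19 mm above the seat. I lowered the handle to about 48° and released it.
- **Spatula:** it hangs without visible movement in the last two top pictures, about 4 s apart. The tilt, estimated from where the blade tip appears, is about 0.1 rad.
- **Gate:** in the top picture it looks the same as before the ring went in, but I had no close-up or side view to confirm it is shut.
- **Cover:** I pushed it to its stop (35 N on the tool). The bar measures 58 mm high, against 61 mm expected when shut.
- **Forces and other items:** the tins and jar look unmoved, and so does the ramekin as far as it shows. The arm is clear of everything. There was one unexplained touch of about 10 N while lifting the spatula in the bin, which went away when I backed off.

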